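# Rock a seized clamp handle free and take out the filter cube

### The arm

A 6-joint arm with a two-finger parallel gripper is mounted at the origin on a cart in front of the work surface, level with it; the furniture and walls round the work are solid. World frame = base frame: x ahead of the robot, y to its left, z up, the work surface at z = 0. Lengths are in mm, angles in rad, forces in N, time in s.
With the tool pointing down it reaches from about 300 to 775 mm from the base axis. Payload 14.6 kg.
Tool frame: the origin (TCP) lies midway between the tips of the shut fingers; the grasp point (between the pads) lies 19 mm behind it (manip.tcp_to_grasp is the distance from the TCP to the grasp point, in mm); z points along the fingers, x is the direction in which the jaws open and shut, and the axes are right-handed (so a half turn about z gives the same grasp; the last joint's range is limited). The gripper opens to 94 mm and grips with 3 to 60 N. Pads are 16 mm wide; open, the fingers measure 119 mm over their backs; the gripper's body (75 mm by 177 mm) begins 78 mm behind the grasp point.
Start: joints at [1.259, 0.3, 1.521, -0, 1.321, -0.067], TCP at [133.297, 533.593, 205.446] pointing down, gripper open.
Joint ranges: [-3.03, 3.03], [-0.79, 2.21], [0.23, 2.52], [-1.04, 4.18], [0, 3.07], [-2.55, 2.55]. Speed limits (rad/s): [2.22, 2.22, 2.57, 3.14, 3.14, 3.14].

### API

Orientations are given as [roll, pitch, yaw] about the fixed x, y, z axes, in that order (R = Rz(yaw) Ry(pitch) Rx(roll)).
In Python, from cell import manip gives the robot as it stands.
- The arm moves only by the tool arm_command, never from a script. Its argument "steps" is a list of rows, each a list of 3 entries, a list of its own where there are three numbers: the opening, from 0 (shut) to 1 (fully open), then the shift along the tool's x, y, z in cm, then the turn about the tool's z in rad. A call has 1 to 5 rows; each row shifts and turns the commanded pose from where the row before left it, along the tool's axes as they then stand; what a row does not reach is not made up. A row lasts 1/12 s, in which the tool goes at most 41.7 mm and 7.16 degrees, less where a joint would pass 70% of its speed; a pose out of reach is approached as far as the arm can. A call with a gripper value outside its range is refused whole. The fingers move at their own pace and stop on an object; "force" is the grip in N (left out, the last holds). Time passes only in rows, so rows that do not move let the fingers close. It gives the time, the measured TCP pose, the force and the opening at its end, in the units of the state.
- manip.read_state(): the state, without advancing time (a new reading comes with each control period).
- manip.camera(name): name is "scene" or "top" or "wrist"; returns (picture, depth): 480x640x3 uint8, red, green, blue; 480x640 float32, mm along the optical axis (not along the pixel's ray), 0 where there is no reading.
- manip.calibration(name): a dict with "fx", "fy", "cx", "cy" (pixels), "R" (3x3) and "t" (3): a world point X has camera coordinates R X + t; the wrist camera has in their place "tool_from_camera" (4x4, takes a point from camera to tool coordinates, whose origin is the TCP and whose axes are the tool frame's). Camera axes: x right, y down, z forward; pixel columns grow to the right and rows downward; lengths in mm; the calibration is good to about 2 mm. A picture is of the moment at which its call begins: read the wrist's pose just before it. calibration takes no time and is no camera call.
- manip.sign_off(): hands the job in, once; it reports no verdict.
The state is a dict: "clock": time; "joints": joint angles; "qd": joint speeds; "effort": joint torques, N m; "eef_pos": TCP position; "eef_rot": TCP orientation; "wrist_force": force on the tool from outside, world axes, zero at the start; "moment": the same for the moment, N m; "finger_gap": finger opening in mm.
Only numpy, scipy, OpenCV 4.12 (cv2) and the standard library are available. Lean on these libraries where they do the work, as an engineer would, in place of code of your own. Each camera call takes 0.05 s, during which the arm holds its last target.

### The job

The red T-handle of the clamp over the orange-window filter cube is seized with grit. Rock it back and forth in small arcs, starting anticlockwise and reversing as soon as it binds on each side, never forcing it or the stem will shear, until it breaks free; then turn it anticlockwise until the clamp arm is fully clear of the cube. Lift the cube out and set it gently down flat and upright in the blue tray, leaving the clamp open and the other things on the desk where they are.

Things in the scene. Friction and masses are not known exactly. Their poses are not given: they have to be found in the camera images.
- stem (a joint): angle (rad) of stem and clamp arm about the vertical pivot; near 0 at the start, grows anticlockwise (opening), end stop 1.30, clear of the cube from 1.0. Seized: it moves 0.07 to 0.46 each way to hidden stops. Held 0.3 s against the stop on one side, grit drops away and the stop on the OTHER side shifts outward; after two full rocks, opening side first, it turns free. Moving takes 0.06 to 0.1 N m
- wing (a joint): elastic wind-up (rad) of the red T-handle relative to the stem: shows the torque, 4 N m per rad; 0 when nothing turns it, positive anticlockwise. About 0.05 (0.20 N m) means firmly against a stop; beyond 0.10 either way (0.40 N m) the stem is sheared and the job lost
- wing_grip (a point): where to grip the red T-handle, on the vertical pivot axis, 80 mm above the desk. The handle is a bar 14 mm thick (point x), 46 mm long (point y), 27 mm tall; its top is 7 mm above and its underside 20 mm below this point. Its z is up. Below it the dark steel clamp arm, 16 mm wide, at heights 48 to 54 mm, reaches 76 mm from the axis, at the start along point +y
- cube_mid (a point): centre of the black filter cube with the orange round window, 39 x 40 x 37 mm, half-way up (18.5 mm above its underside); z up, x and y along its sides. It starts loose in the fixture's pocket, underside 8 mm above the desk, lips rising 6 mm round its foot; the clamp arm, 1 mm over its top, traps it
- fixture: fixed clamping fixture: aluminium plate 74 x 152 x 8 mm with a grey pivot housing 64 x 64 mm, 42 mm high; origin on the pivot axis at desk height; the cube's pocket is centred 82 mm from the axis along +y
- tray: fixed shallow blue tray with a grey lining, 120 x 120 mm outside, rim 9 mm high and 4 mm thick, floor 3 mm above the desk; origin at the centre of its underside
- green_cube: bystander: black filter cube with a green round window, 39 x 40 x 37 mm, origin at the centre of its underside
- dish: bystander: small lidded culture dish, 38 mm across, 10 mm high, origin at the centre of its underside
- cap: bystander: black round dust cap, 36 mm across, 12 mm high, origin at the centre of its underside
Mind the look-alikes: they are no part of the job. Of the things that look like the tray, the larger one is meant. Leave any purple look-alike of the part that bears cube_mid alone.

How it is judged (in metres and radians):
On the way:
1. the handle has been freed and the clamp arm turned clear of the cube (stem beyond 0.9 rad) (value of joint stem above 0.9 rad), for 0.2 s.
At the end, for the whole second after the job is handed in: the cube with the orange window stands upright (tilt under 0.1 rad) and still on the floor of the blue tray (centre within 45 mm of the tray's middle along each side, 18 to 25 mm above the desk), and the clamp is still open (stem above 0.8 rad) (value of joint stem above 0.8 rad and x of cube_mid in the frame of tray between -0.045 and 0.045 m and y of cube_mid in the frame of tray between -0.045 and 0.045 m and z of cube_mid in the frame of tray between 0.018 and 0.025 m and angle between cube_mid's own z axis and vertical below 0.1 rad and linear speed of cube below 0.02 m/s and velocity of joint stem below 0.05 rad/s); the robot touches nothing.
It fails at once if the handle was forced: wind-up beyond 0.10 rad (0.40 N m), the stem shears (value of joint wing above 0.1 rad or value of joint wing below -0.1 rad).
It fails at once if the cube was let fall (faster than 0.45 m/s out of the fingers) (contact force between the fingers and cube below 0.05 N and linear speed of cube above 0.45 m/s).
It fails at once if a bystander (green-window cube, dish or dust cap) was moved more than 20 mm (distance of any of green_cube, dish, cap from where it was at the start of the episode above 0.02 m).
It also fails if it takes over 72 s, if anything falls off the work surface, if the arm or the gripper's body presses on something with over 40 N, if the wrist force passes 120 N, or if a joint passes its speed limit or range.

## Working session

There is one attempt and no reset: what is moved stays moved. The work goes in short steps, Python scripts to look and compute and a tool call to move; the robot and the scene stay as the last step left them, time stands still between calls to the robot, and variables do not carry over. Pictures are saved under pics/ and viewed, and the job is handed in when it is done.

Besides the shell and the picture viewer there is one more tool, called after "Emit:" as name(argument=value, ...), one argument or row to a line, values as JSON. arm_command: Moves the arm, as the interface text tells. Its arguments: {"type":"object","properties":{"steps":{"type":"array","items":{"type":"array"}},"force":{"type":"number"}},"required":["steps"]}

```bash
mkdir -p pics; ls; python3 - <<'E'
from cell import manip
import cv2
print(manip.read_state())
for n in ("scene","top","wrist"):
    p,d=manip.camera(n); cv2.imwrite(f"pics/{n}0.png",p[:,:,::-1])
    import numpy as np; np.save(f"pics/{n}0d.npy",d)
    c=manip.calibration(n); print(n,c)
E
```

```text
pics
{'clock': 0.0, 'joints': array([ 1.25937704e+00,  3.00522915e-01,  1.52156726e+00, -1.12816602e-05,
        1.32073455e+00, -6.65657741e-02]), 'qd': array([-1.11955261e-03, -5.93548972e-04, -7.69086226e-04,  6.90751599e-04,
       -2.09876565e-03,  2.11831175e-05]), 'effort': array([ 3.82828721e-04, -5.31811309e+01, -3.52726436e+01,  7.08091585e-02,
        2.45242351e-02, -7.36947868e-05]), 'eef_pos': array([133.23305548, 533.34277918, 204.8637675 ]), 'eef_rot': array([-3.14152160e+00,  1.23007383e-03,  1.32594566e+00]), 'wrist_force': array([-0.18303065,  0.20824178, -0.0170332 ]), 'moment': array([-0.02517614,  0.01672304,  0.00177842]), 'finger_gap': 93.99321351029107}
scene {'fx': 541.2866715041188, 'fy': 541.2866715041188, 'cx': 323.83658661501585, 'cy': 237.51682866428698, 'R': array([[ 0.84667486, -0.53203286,  0.00909432],
       [-0.32437101, -0.5296002 , -0.78377744],
       [ 0.42181171,  0.66065472, -0.62097522]]), 't': array([-465.53211871,  210.66974531,  888.09874083])}
top {'fx': 512.5911059271741, 'fy': 512.5911059271741, 'cx': 332.11329738585306, 'cy': 238.83776644856547, 'R': array([[ 0.0045956 , -0.99966662, -0.0254071 ],
       [-0.99434399, -0.00187223, -0.10619097],
       [ 0.106108  ,  0.02575141, -0.9940211 ]]), 't': array([-52.9892478 , 503.72065449, 956.71469306])}
wrist {'fx': 384.17456790949217, 'fy': 384.17456790949217, 'cx': 320.6920969562656, 'cy': 234.43660195555452, 'tool_from_camera': array([[ 9.99999941e-01, -3.41346615e-04, -2.52215198e-05,
         1.90964411e-01],
       [ 3.35606056e-04,  9.63366618e-01,  2.68187708e-01,
        -7.83310779e+01],
       [-6.72473963e-05, -2.68187701e-01,  9.63366676e-01,
        -1.79527314e+02],
       [ 0.00000000e+00,  0.00000000e+00,  0.00000000e+00,
         1.00000000e+00]])}
```

View pics/scene0.png

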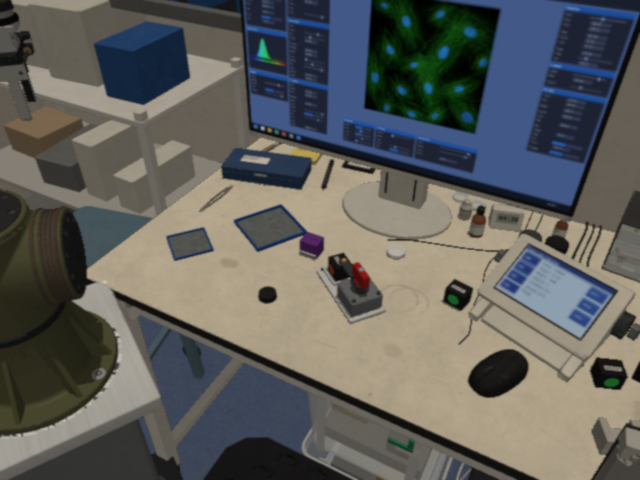

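View pics/top0.png

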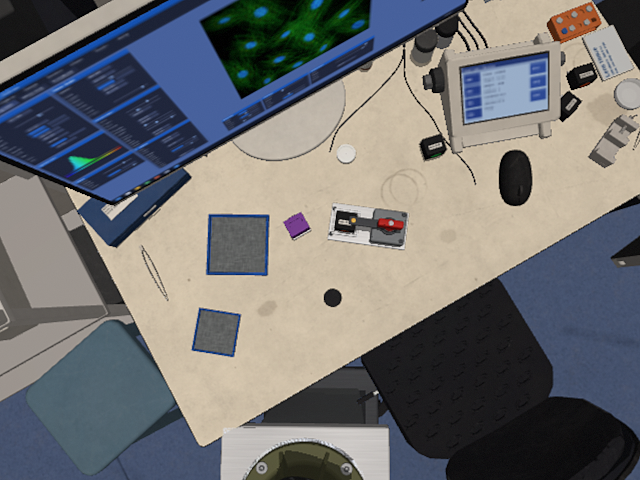

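View pics/wrist0.png

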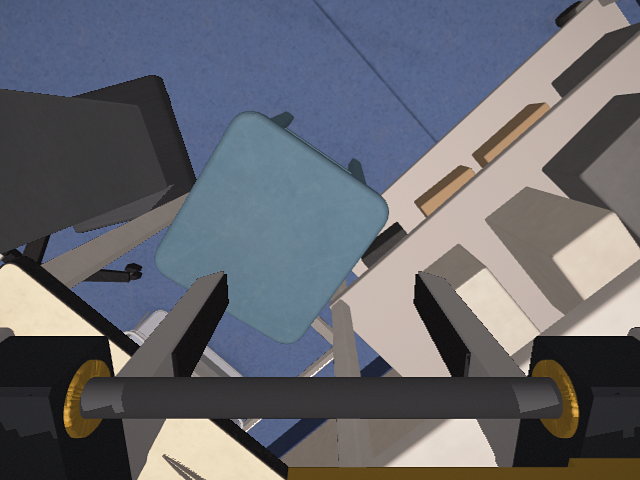

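The top view shows the fixture at about (368,226), with the red handle at (390,225) and the black cube at (346,221). The purple look-alike is at (297,225). The large tray is at (238,244) and the small one at (216,332). The green-window cube is at (432,148), with more dark ones at (580,75) and (570,105). The dish is at (346,154) and the cap at (333,298). I'll check the choice in close crops and measure.

```bash
cat > h.py <<'E'
import numpy as np, cv2
from cell import manip
def ray(name,u,v,z,cal=None,pose=None):
    c=manip.calibration(name)
    d=np.array([(u-c['cx'])/c['fx'],(v-c['cy'])/c['fy'],1.])
    if name=='wrist':
        from scipy.spatial.transform import Rotation as R
        T=c['tool_from_camera']; p,r=pose
        Rw=R.from_euler('xyz',r).as_matrix()
        o=Rw@T[:3,3]+p; d=Rw@T[:3,:3]@d
    else:
        o=-c['R'].T@c['t']; d=c['R'].T@d
    return o+d*(z-o[2])/d[2]
def blob(img,mask,amin=30):
    n,l,s,c=cv2.connectedComponentsWithStats(mask.astype(np.uint8))
    out=[]
    for i in range(1,n):
        if s[i,4]>=amin:
            pts=np.argwhere(l==i)[:,::-1].astype(np.float32)
            out.append((s[i,4],c[i].round(1),cv2.minAreaRect(pts)))
    return sorted(out,key=lambda t:-t[0])
E
python3 - <<'E'
from h import *
t=cv2.imread('pics/top0.png'); s=cv2.imread('pics/scene0.png')
a=cv2.resize(t[195:260,310:420],None,fx=5,fy=5,interpolation=2)
b=cv2.resize(s[240:330,300:400],None,fx=5,fy=5,interpolation=2)
h=max(a.shape[0],b.shape[0]); 
cv2.imwrite('pics/crop0a.png',a);cv2.imwrite('pics/crop0b.png',b)
hsv=cv2.cvtColor(t,cv2.COLOR_BGR2HSV); H,S,V=cv2.split(hsv)
red=((H<6)|(H>174))&(S>150)&(V>90)
red[:, :300]=0
for x in blob(t,red)[:4]:
    print('red',x, [ray('top',*x[1],z) for z in (87,)], cv2.boxPoints(x[2]).tolist())
    print([ray('top',*p,87).round(1).tolist() for p in cv2.boxPoints(x[2])])
blue=(H>100)&(H<125)&(S>140)&(V>60); blue[:200]=0;blue[:,:185]=0;blue[380:]=0;blue[:,300:]=0
for x in blob(t,blue)[:4]:
    print('blue',x,ray('top',*x[2][0],9).round(1),[ray('top',*p,9).round(1).tolist() for p in cv2.boxPoints(x[2])])
for n,u,v,z in (('dish',346,154,10),('cap',333,298,12),('green',432,146,37),('purple',297,224,37),('ocube',346,220,45)): print(n,ray('top',u,v,z).round(0))
E
```

```text
red (np.int32(159), array([390.2, 223.2]), ((390.3821105957031, 222.88429260253906), (25.309349060058594, 7.863740921020508), 7.594643592834473)) [array([ 525.87816493, -157.31435499,   87.        ])] [[377.31878662109375, 225.10919189453125], [378.35809326171875, 217.31442260742188], [403.4454345703125, 220.65939331054688], [402.4061279296875, 228.45416259765625]]
[[522.4, -134.2, 87.0], [536.6, -136.1, 87.0], [530.5, -181.1, 87.0], [516.4, -179.1, 87.0]]
blue (np.int32(533), array([235.6, 245.8]), ((237.5, 244.5), (59.0, 61.0), 90.0)) [494.2 134.4   9. ] [[552.6, 196.3, 9.0], [552.6, 75.5, 9.0], [436.8, 73.4, 9.0], [436.3, 192.7, 9.0]]
blue (np.int32(233), array([215.7, 333.2]), ((215.66226196289062, 331.9859924316406), (42.30195999145508, 42.57843780517578), 9.090276718139648)) [325.  172.5   9. ] [[291.2, 218.4, 9.0], [371.3, 208.0, 9.0], [358.9, 126.4, 9.0], [279.2, 137.4, 9.0]]
dish [675. -78.  10.]
cap [391. -53.  12.]
green [ 683. -243.   37.]
purple [531.  15.  37.]
ocube [538. -78.  45.]
```

View pics/crop0a.png

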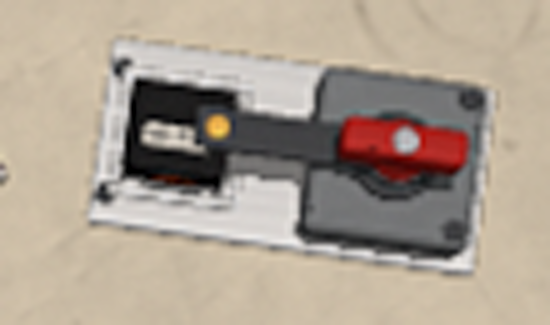

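View pics/crop0b.png

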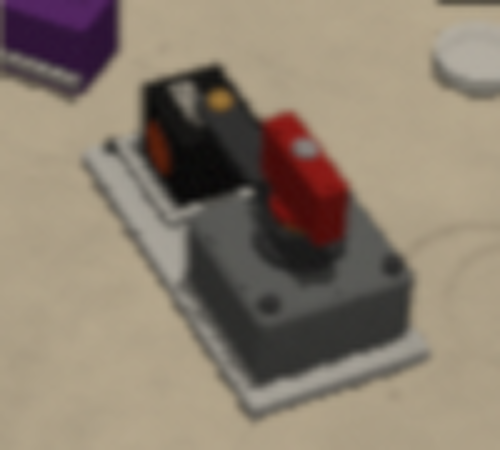

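The crops confirm the choice. The black cube has an orange window on its near side (-x) and sits under the dark arm, with the red handle on the grey housing. The pivot is at about (526,-157), the fixture yaw about -0.133 and the large tray centre about (494,134). All of these fit the given sizes. First I turn in place, then travel.

Emit:
arm_command(
  steps=[
    [1,[0,0,0],0.12],
    [1,[0,0,0],0.12],
    [1,[0,0,0],0.12],
    [1,[0,0,0],0.12],
    [1,[0,0,0],0.12],
  ],
  force=20,
)

```text
clock: 0.57
eef_pos: [133.3, 533.5, 205.2]
eef_rot: [3.141, 0.0, 0.72]
wrist_force: [0.3, 0.4, 0.5]
finger_gap: 93.7
```

Emit:
arm_command(
  steps=[
    [1,[0,0,0],0.12],
    [1,[0,0,0],0.12],
    [1,[0,0,0],0.12],
    [1,[0,0,0],0.12],
    [1,[0,0,0],0.12],
  ],
)

```text
clock: 0.98
eef_pos: [133.3, 533.5, 205.2]
eef_rot: [3.141, 0.0, 0.12]
wrist_force: [0.4, 0.1, -0.7]
finger_gap: 94.3
```

Emit:
arm_command(
  steps=[
    [1,[0,0,0],0.12],
    [1,[0,0,0],0.12],
    [1,[0,0,0],0.02],
  ],
)

```text
clock: 1.23
eef_pos: [133.3, 533.5, 205.2]
eef_rot: [3.141, 0.0, -0.14]
wrist_force: [1.4, -0.0, -0.8]
finger_gap: 94.1
```

Emit:
arm_command(
  steps=[
    [1,[2.2,2.86,0],0],
    [1,[2.2,2.86,0],0],
    [1,[2.2,2.86,0],0],
    [1,[2.2,2.86,0],0],
    [1,[2.2,2.86,0],0],
  ],
)

```text
clock: 1.65
eef_pos: [223.5, 375.6, 205.3]
eef_rot: [3.141, 0.0, -0.13]
wrist_force: [0.8, 0.0, 1.0]
finger_gap: 94.2
```

Emit:
arm_command(
  steps=[
    [1,[2.2,2.86,0],0],
    [1,[2.2,2.86,0],0],
    [1,[2.2,2.86,0],0],
    [1,[2.2,2.86,0],0],
    [1,[2.2,2.86,0],0],
  ],
)

```text
clock: 2.07
eef_pos: [313.5, 219.1, 205.6]
eef_rot: [-3.141, -0.0, -0.13]
wrist_force: [0.7, 0.2, 0.2]
finger_gap: 93.9
```

Emit:
arm_command(
  steps=[
    [1,[2.2,2.86,0],0],
    [1,[2.2,2.86,0],0],
    [1,[2.2,2.86,0],0],
    [1,[2.2,2.86,0],0],
    [1,[2.2,2.86,0],0],
  ],
)

```text
clock: 2.48
eef_pos: [403.5, 62.5, 205.6]
eef_rot: [-3.141, -0.0, -0.131]
wrist_force: [0.9, 1.0, 0.4]
finger_gap: 93.7
```

Emit:
arm_command(
  steps=[
    [1,[2.2,2.86,0],0],
    [1,[2.2,2.86,0],0],
    [1,[0,0,0],0],
  ],
)

```text
clock: 2.73
eef_pos: [440.8, -2.3, 205.2]
eef_rot: [3.141, -0.0, -0.134]
wrist_force: [0.8, 0.3, 0.2]
finger_gap: 94.3
```

```bash
python3 - <<'E'
from h import *
s=manip.read_state(); p,d=manip.camera('wrist'); cv2.imwrite('pics/w1.png',p[:,:,::-1]); np.save('pics/w1.npy',[*s['eef_pos'],*s['eef_rot']]);print(s['eef_pos'],s['eef_rot'],s['moment'])
E
```

```text
[440.75095575  -2.3140092  205.18114706] [ 3.14085318e+00 -1.45823106e-04 -1.34344700e-01] [-0.06566769  0.09245998 -0.04739152]
```

View pics/w1.png

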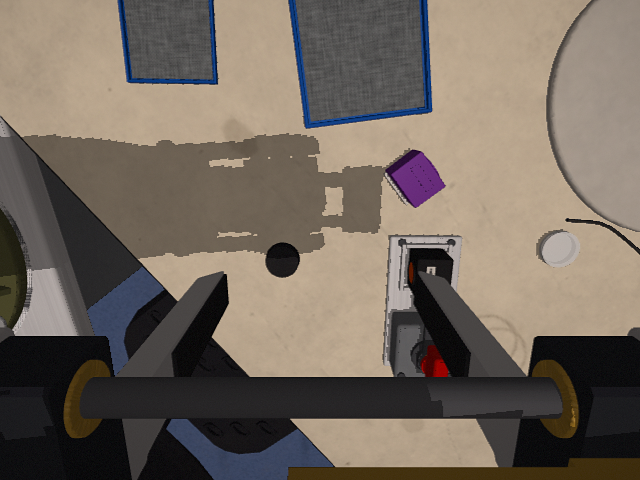

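The wrist picture shows the fixture at (425,310), the orange-window cube at (430,268), the handle at (435,365), the purple cube at (415,178), the cap at (283,260), the dish at (558,248) and the large tray at the top. I move closer and measure the handle from nearer.

Emit:
arm_command(
  steps=[
    [1,[2.1,2.0,0],0],
    [1,[2.1,2.0,0],0],
    [1,[2.1,2.0,0],0],
    [1,[2.1,2.0,0],0],
    [1,[2.1,2.0,0],0],
  ],
)

```text
clock: 3.2
eef_pos: [530.2, -111.3, 205.5]
eef_rot: [-3.141, 0.0, -0.131]
wrist_force: [-0.5, 0.5, -0.1]
finger_gap: 94.1
```

Emit:
arm_command(
  steps=[
    [1,[0,0,0],0],
    [1,[0,0,0],0],
  ],
)

```text
clock: 3.37
eef_pos: [529.7, -111.0, 204.9]
eef_rot: [-3.141, 0.001, -0.133]
wrist_force: [-1.0, -0.4, -0.2]
finger_gap: 94.1
```

```bash
python3 - <<'E'
from h import *
s=manip.read_state(); p,d=manip.camera('wrist'); t=p[:,:,::-1].copy();cv2.imwrite('pics/w2.png',t); pose=(s['eef_pos'],s['eef_rot']);print(*pose,s['moment'])
np.save('pics/w2.npy',[*pose[0],*pose[1]])
hsv=cv2.cvtColor(t,cv2.COLOR_BGR2HSV); H,S,V=cv2.split(hsv)
red=((H<6)|(H>174))&(S>150)&(V>90)
for x in blob(t,red,100)[:3]:
    print(x,[ray('wrist',*q,87,pose=pose).round(1).tolist() for q in cv2.boxPoints(x[2])],ray('wrist',*x[2][0],87,pose=pose))
E
```

```text
[ 529.68381563 -110.99564196  204.89088129] [-3.14125663e+00  1.11591590e-03 -1.32546835e-01] [-0.06211697  0.08779602  0.00434184]
(np.int32(669), array([327.9, 282.1]), ((328.5, 282.0), (50.0, 19.0), 90.0)) [[524.8, -134.2, 87.0], [540.2, -136.2, 87.0], [534.8, -180.7, 87.0], [518.8, -178.5, 87.0]] [ 529.70326271 -156.97930598   87.        ]
```

View pics/w2.png

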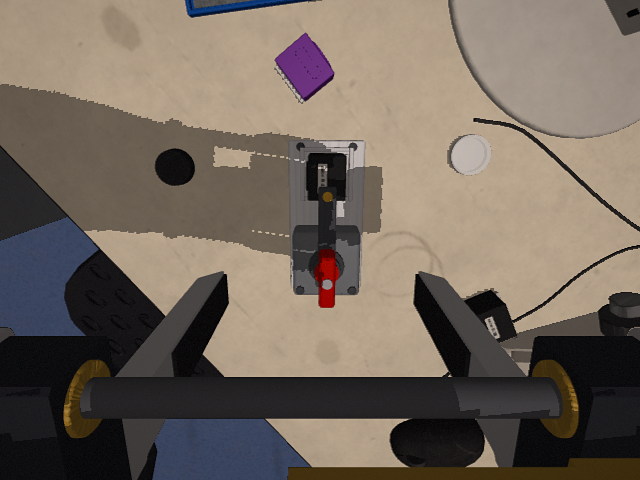

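The handle is at (328,280) with its length along the image column, so the yaw is aligned. The wrist puts the pivot at about (529.5,-157) and the top view at (526,-157). I move over it and descend.

Emit:
arm_command(
  steps=[
    [1,[0.26,2.3,0],0],
    [1,[0.26,2.27,0],0],
    [1,[0,0,3.5],0],
    [1,[0,0,3.5],0],
    [1,[0,0,3.5],0],
  ],
)

```text
clock: 3.83
eef_pos: [528.3, -156.1, 99.9]
eef_rot: [3.141, -0.001, -0.132]
wrist_force: [1.5, -0.0, -1.3]
finger_gap: 93.9
```

Emit:
arm_command(
  steps=[
    [1,[0,0,2.0],0],
    [1,[0,0,1.7],0],
    [0.4,[0,0,0],0],
    [0.4,[0,0,0],0],
  ],
)

```text
clock: 4.17
eef_pos: [528.4, -156.2, 63.8]
eef_rot: [-3.141, 0.001, -0.132]
wrist_force: [0.1, 0.7, 1.1]
finger_gap: 84.0
```

```bash
python3 - <<'E'
from h import *
s=manip.read_state(); p,d=manip.camera('wrist'); t=p[:,:,::-1].copy();cv2.imwrite('pics/w3.png',t);print(s['eef_pos'],s['eef_rot'],s['moment'],s['finger_gap'])
E
```

```text
[ 528.44383877 -156.19949955   63.79911075] [-3.14135530e+00  7.54493209e-04 -1.32201406e-01] [-0.08359951  0.04171667 -0.02729807] 84.0096408345878
```

View pics/w3.png

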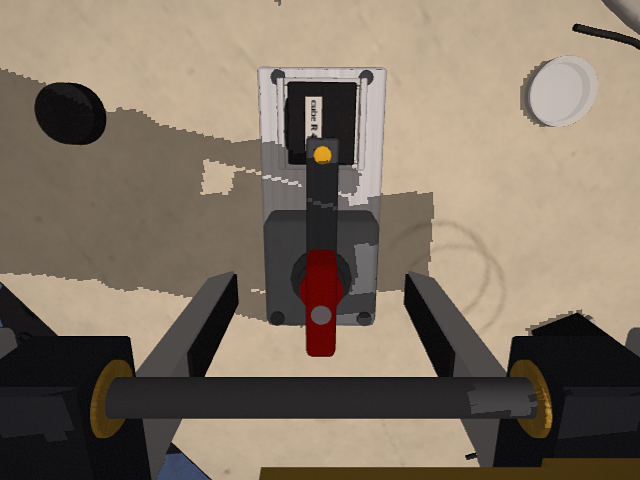

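Emit:
arm_command(
  steps=[
    [0,[0,0,0.1],0],
    [0,[0,0,0],0],
    [0,[0,0,0],0],
    [0,[0,0,0],0],
    [0,[0,0,0],0],
  ],
  force=22,
)

```text
clock: 4.63
eef_pos: [528.8, -157.4, 62.8]
eef_rot: [3.141, -0.001, -0.134]
wrist_force: [0.0, 1.0, -0.2]
finger_gap: 46.4
```

Emit:
arm_command(
  steps=[
    [0,[0,0,0],0],
    [0,[0,0,0],0],
    [0,[0,0,0],0],
    [0,[0,0,0],0],
    [0,[0,0,0],0],
  ],
)

```text
clock: 5.05
eef_pos: [528.9, -157.4, 63.0]
eef_rot: [3.141, -0.0, -0.134]
wrist_force: [-14.2, 1.6, 8.2]
finger_gap: 13.9
```

```bash
cat > st.py <<'E'
from cell import manip
s=manip.read_state(); print(round(s['clock'],2),s['eef_pos'].round(1),'yaw',round(s['eef_rot'][2],4),'F',s['wrist_force'].round(1),'M',s['moment'].round(3),'gap',round(s['finger_gap'],1),'j6',round(s['joints'][5],4),'eff6',round(s['effort'][5],3))
E
python3 st.py
```

```text
5.05 [ 528.9 -157.4   63. ] yaw -0.134 F [-14.2   1.6   8.2] M [ 0.377  2.929 -0.107] gap 13.9 j6 -0.2216 eff6 -0.037
```

Emit:
arm_command(
  steps=[
    [0,[-0.05,0,0],0],
    [0,[0,0,0],0],
  ],
)

```text
clock: 5.22
eef_pos: [528.5, -157.4, 63.0]
eef_rot: [3.141, -0.001, -0.134]
wrist_force: [-1.5, 0.2, 5.7]
finger_gap: 14.0
```

```bash
python3 st.py
```

```text
5.22 [ 528.5 -157.4   63. ] yaw -0.134 F [-1.5  0.2  5.7] M [ 0.011  0.39  -0.036] gap 14.0 j6 -0.2218 eff6 -0.031
```

Emit:
arm_command(
  steps=[
    [0,[0,0,0],-0.02],
    [0,[0,0,0],-0.02],
    [0,[0,0,0],0],
  ],
)

```text
clock: 5.47
eef_pos: [528.4, -157.3, 63.1]
eef_rot: [3.141, -0.001, -0.093]
wrist_force: [-2.5, 0.5, 6.7]
finger_gap: 14.0
```

```bash
python3 st.py
```

```text
5.47 [ 528.4 -157.3   63.1] yaw -0.0928 F [-2.5  0.5  6.7] M [ 0.027  0.376 -0.096] gap 14.0 j6 -0.263 eff6 -0.507
```

Emit:
arm_command(
  steps=[
    [0,[0,0,0],-0.02],
    [0,[0,0,0],-0.02],
  ],
)

```text
clock: 5.63
eef_pos: [528.4, -157.4, 63.0]
eef_rot: [3.141, -0.001, -0.053]
wrist_force: [-3.4, 0.8, 5.8]
finger_gap: 14.1
```

```bash
python3 st.py
```

```text
5.63 [ 528.4 -157.4   63. ] yaw -0.0533 F [-3.4  0.8  5.8] M [ 0.044  0.522 -0.047] gap 14.1 j6 -0.3026 eff6 0.498
```

Emit:
arm_command(
  steps=[
    [0,[0,0,0],-0.02],
    [0,[0,0,0],-0.02],
  ],
)

```text
clock: 5.8
eef_pos: [528.4, -157.4, 63.0]
eef_rot: [3.141, -0.0, -0.013]
wrist_force: [-2.8, 0.4, 6.9]
finger_gap: 13.6
```

```bash
python3 st.py
```

```text
5.8 [ 528.4 -157.4   63. ] yaw -0.0131 F [-2.8  0.4  6.9] M [ 0.026  0.542 -0.151] gap 13.6 j6 -0.3427 eff6 0.417
```

Emit:
arm_command(
  steps=[
    [0,[0,0,0],-0.02],
  ],
)

```text
clock: 5.88
eef_pos: [528.3, -157.4, 63.0]
eef_rot: [3.141, -0.0, 0.007]
wrist_force: [-3.6, 0.5, 6.7]
finger_gap: 13.8
```

```bash
python3 st.py
```

```text
5.88 [ 528.3 -157.4   63. ] yaw 0.0068 F [-3.6  0.5  6.7] M [ 0.045  0.665 -0.049] gap 13.8 j6 -0.3627 eff6 0.401
```

```bash
cat > st2.py <<'E'
from h import *
import sys
s0=manip.read_state(); pose=(s0['eef_pos'],s0['eef_rot'])
p,d=manip.camera('wrist')
s=manip.read_state()
t=p[:,:,::-1].copy()
H,S,V=cv2.split(cv2.cvtColor(t,cv2.COLOR_BGR2HSV))
m=(H>14)&(H<30)&(S>150)&(V>120); m[:80]=0; m[240:]=0
b=blob(t,m,30)
w=None
if b:
    mm=m.astype(np.uint8)
    c=b[0][1]; P=ray('wrist',*c,57,pose=pose)
    ang=np.arctan2(-(P[0]-528.5),P[1]+157.4)
    w=ang-pose[1][2]
    print('dot',c,b[0][0],'arm ang',round(ang,4),'tool-arm',round(-w,4),'r',round(np.hypot(P[0]-528.5,P[1]+157.4),1))
if len(sys.argv)>1: cv2.imwrite(sys.argv[1],t)
print(round(s['clock'],2),'pos',s['eef_pos'].round(1),'yaw',round(pose[1][2],4),'F',s['wrist_force'].round(1),'Mz',s0['moment'].round(3)[2],s['moment'].round(3)[2],'gap',round(s['finger_gap'],1))
E
python3 st2.py pics/w4.png
```

```text
dot [325.4 149.9] 174 arm ang -0.0225 tool-arm 0.0292 r 68.3
5.93 pos [ 528.4 -157.4   63. ] yaw 0.0068 F [-3.6  0.6  6.8] Mz -0.049 -0.067 gap 13.7
```

View pics/w4.png

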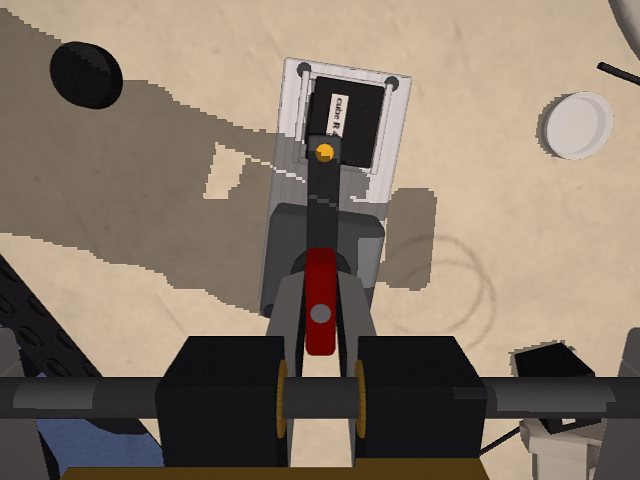

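Emit:
arm_command(
  steps=[
    [0,[0,0,0],-0.02],
    [0,[0,0,0],-0.015],
  ],
)

```text
clock: 6.1
eef_pos: [528.3, -157.4, 63.0]
eef_rot: [3.141, -0.0, 0.042]
wrist_force: [-4.0, 0.7, 6.7]
finger_gap: 13.9
```

```bash
python3 st2.py
```

```text
dot [326.6 149.7] 162 arm ang 0.0043 tool-arm 0.0375 r 68.4
6.15 pos [ 528.3 -157.4   63. ] yaw 0.0418 F [-2.5  0.3  6.7] Mz -0.102 -0.141 gap 14.0
```

Emit:
arm_command(
  steps=[
    [0,[0,0,0],-0.02],
  ],
)

```text
clock: 6.23
eef_pos: [528.3, -157.4, 63.0]
eef_rot: [3.141, -0.0, 0.061]
wrist_force: [-3.9, 0.3, 7.1]
finger_gap: 13.6
```

```bash
python3 st2.py
```

```text
dot [328.3 149.6] 154 arm ang 0.0119 tool-arm 0.0488 r 68.5
6.28 pos [ 528.3 -157.4   63. ] yaw 0.0607 F [-3.1  0.4  7.7] Mz -0.115 -0.157 gap 13.8
```

Emit:
arm_command(
  steps=[
    [0,[0,0,0],-0.015],
    [0,[0,0,0],0],
  ],
)

```text
clock: 6.45
eef_pos: [528.3, -157.4, 63.0]
eef_rot: [3.141, -0.0, 0.077]
wrist_force: [-2.9, 1.4, 6.0]
finger_gap: 13.7
```

```bash
python3 st2.py
```

```text
dot [329.5 149.4] 150 arm ang 0.02 tool-arm 0.0566 r 68.6
6.5 pos [ 528.3 -157.4   63. ] yaw 0.0766 F [-2.9  0.2  6.1] Mz -0.16 -0.152 gap 13.6
```

Emit:
arm_command(
  steps=[
    [0,[0,0,0],-0.012],
    [0,[0,0,0],0],
    [0,[0,0,0],0],
  ],
)

```text
clock: 6.75
eef_pos: [528.3, -157.4, 63.0]
eef_rot: [3.141, -0.0, 0.088]
wrist_force: [-3.6, 0.9, 7.2]
finger_gap: 13.3
```

```bash
python3 st2.py pics/w5.png
```

```text
dot [330.7 149.4] 146 arm ang 0.0226 tool-arm 0.0651 r 68.7
6.8 pos [ 528.3 -157.4   63. ] yaw 0.0877 F [-3.4  0.7  7.4] Mz -0.26 -0.201 gap 13.8
```

Bound: the arm has stopped, the wind-up is about 0.055 and Mz is about -0.2. I hold, then reverse.

Emit:
arm_command(
  steps=[
    [0,[0,0,0],0],
    [0,[0,0,0],0],
    [0,[0,0,0],0],
    [0,[0,0,0],0],
  ],
)

```text
clock: 7.13
eef_pos: [528.3, -157.4, 63.0]
eef_rot: [3.141, -0.0, 0.088]
wrist_force: [-3.8, -0.6, 7.1]
finger_gap: 13.6
```

```bash
python3 st2.py
```

```text
dot [330.7 149.4] 146 arm ang 0.023 tool-arm 0.0647 r 68.6
7.18 pos [ 528.3 -157.4   63. ] yaw 0.0876 F [-3.6  0.8  7.3] Mz -0.25 -0.244 gap 14.0
```

Emit:
arm_command(
  steps=[
    [0,[0,0,0],0.02],
    [0,[0,0,0],0.02],
    [0,[0,0,0],0.02],
    [0,[0,0,0],0.02],
    [0,[0,0,0],0.02],
  ],
)

```text
clock: 7.6
eef_pos: [528.4, -157.4, 63.0]
eef_rot: [3.141, -0.0, -0.013]
wrist_force: [-2.4, 0.0, 6.9]
finger_gap: 13.9
```

```bash
python3 st2.py
```

```text
dot [319.3 149.2] 151 arm ang -0.0003 tool-arm -0.0126 r 68.6
7.65 pos [ 528.4 -157.3   63. ] yaw -0.013 F [-2.7  0.4  7. ] Mz 0.07 0.106 gap 13.9
```

Emit:
arm_command(
  steps=[
    [0,[0,0,0],0.025],
    [0,[0,0,0],0.025],
    [0,[0,0,0],0.025],
    [0,[0,0,0],0.025],
    [0,[0,0,0],0.02],
  ],
)

```text
clock: 8.07
eef_pos: [528.5, -157.4, 63.1]
eef_rot: [3.141, -0.001, -0.133]
wrist_force: [-2.0, 0.6, 6.6]
finger_gap: 14.0
```

```bash
python3 st2.py
```

```text
dot [316.7 151.6] 236 arm ang -0.1033 tool-arm -0.0299 r 67.5
8.12 pos [ 528.5 -157.3   63. ] yaw -0.1332 F [-2.6  0.7  5.9] Mz 0.037 0.076 gap 13.9
```

Emit:
arm_command(
  steps=[
    [0,[0,0,0],0.02],
    [0,[0,0,0],0.02],
  ],
)

```text
clock: 8.28
eef_pos: [528.5, -157.3, 63.0]
eef_rot: [3.141, -0.001, -0.173]
wrist_force: [-1.6, 0.4, 5.3]
finger_gap: 13.8
```

```bash
python3 st2.py
```

```text
dot [316.9 151.9] 246 arm ang -0.1442 tool-arm -0.0285 r 67.4
8.33 pos [ 528.5 -157.4   63. ] yaw -0.1727 F [-2.4  0.4  5.4] Mz 0.108 0.064 gap 13.9
```

Emit:
arm_command(
  steps=[
    [0,[0,0,0],0.02],
    [0,[0,0,0],0.015],
  ],
)

```text
clock: 8.5
eef_pos: [528.6, -157.4, 63.0]
eef_rot: [3.141, -0.001, -0.208]
wrist_force: [-1.5, -0.1, 5.8]
finger_gap: 14.0
```

```bash
python3 st2.py
```

```text
dot [317.1 152.4] 260 arm ang -0.1815 tool-arm -0.0263 r 67.1
8.55 pos [ 528.5 -157.4   63. ] yaw -0.2078 F [-1.4  0.1  6.7] Mz 0.078 0.035 gap 13.8
```

Emit:
arm_command(
  steps=[
    [0,[0,0,0],0.02],
    [0,[0,0,0],0.015],
  ],
)

```text
clock: 8.72
eef_pos: [528.5, -157.4, 63.0]
eef_rot: [3.141, -0.001, -0.243]
wrist_force: [-1.5, 1.0, 5.8]
finger_gap: 13.5
```

```bash
python3 st2.py
```

```text
dot [317.  152.4] 262 arm ang -0.2156 tool-arm -0.0272 r 67.1
8.77 pos [ 528.6 -157.4   63. ] yaw -0.2429 F [-0.9  0.5  5.3] Mz 0.054 0.069 gap 14.1
```

Emit:
arm_command(
  steps=[
    [0,[0,0,0],0.02],
    [0,[0,0,0],0.015],
  ],
)

```text
clock: 8.93
eef_pos: [528.6, -157.4, 63.0]
eef_rot: [3.141, -0.001, -0.278]
wrist_force: [-1.2, 0.3, 5.4]
finger_gap: 13.8
```

```bash
python3 st2.py
```

```text
dot [316.9 152.5] 266 arm ang -0.25 tool-arm -0.0278 r 67.1
8.98 pos [ 528.6 -157.4   63. ] yaw -0.2778 F [-1.3  1.1  5. ] Mz 0.124 0.075 gap 13.9
```

Emit:
arm_command(
  steps=[
    [0,[0,0,0],0.02],
    [0,[0,0,0],0.015],
  ],
)

```text
clock: 9.15
eef_pos: [528.6, -157.4, 63.0]
eef_rot: [3.141, -0.001, -0.313]
wrist_force: [-0.7, 0.7, 4.9]
finger_gap: 13.7
```

```bash
python3 st2.py
```

```text
dot [314.7 152.6] 259 arm ang -0.27 tool-arm -0.0427 r 67.0
9.2 pos [ 528.6 -157.4   63. ] yaw -0.3127 F [-0.5  0.9  5.2] Mz 0.137 0.139 gap 14.2
```

Emit:
arm_command(
  steps=[
    [0,[0,0,0],0.018],
    [0,[0,0,0],0],
  ],
)

```text
clock: 9.37
eef_pos: [528.6, -157.4, 63.1]
eef_rot: [3.142, -0.001, -0.331]
wrist_force: [-0.7, -0.3, 5.0]
finger_gap: 14.1
```

```bash
python3 st2.py
```

```text
dot [313.4 152.6] 259 arm ang -0.2795 tool-arm -0.0513 r 67.1
9.42 pos [ 528.7 -157.4   63. ] yaw -0.3308 F [-0.8 -0.1  4.8] Mz 0.186 0.164 gap 13.8
```

Emit:
arm_command(
  steps=[
    [0,[0,0,0],0.01],
    [0,[0,0,0],0],
    [0,[0,0,0],0],
    [0,[0,0,0],0],
    [0,[0,0,0],0],
  ],
)

```text
clock: 9.83
eef_pos: [528.7, -157.4, 63.1]
eef_rot: [3.141, -0.001, -0.34]
wrist_force: [-0.6, -0.0, 5.4]
finger_gap: 13.6
```

```bash
python3 st2.py
```

```text
dot [312.7 152.7] 263 arm ang -0.2835 tool-arm -0.0561 r 67.1
9.88 pos [ 528.7 -157.4   63. ] yaw -0.3396 F [-0.4  0.9  4.7] Mz 0.185 0.241 gap 13.8
```

Emit:
arm_command(
  steps=[
    [0,[0,0,0],-0.03],
    [0,[0,0,0],-0.035],
    [0,[0,0,0],-0.035],
    [0,[0,0,0],-0.035],
    [0,[0,0,0],-0.035],
  ],
)

```text
clock: 10.3
eef_pos: [528.5, -157.4, 63.0]
eef_rot: [3.141, -0.001, -0.168]
wrist_force: [-2.0, -0.0, 5.8]
finger_gap: 13.8
```

Emit:
arm_command(
  steps=[
    [0,[0,0,0],-0.035],
    [0,[0,0,0],-0.035],
    [0,[0,0,0],-0.035],
    [0,[0,0,0],-0.035],
    [0,[0,0,0],-0.03],
  ],
)

```text
clock: 10.72
eef_pos: [528.3, -157.4, 63.0]
eef_rot: [3.141, -0.0, 0.002]
wrist_force: [-3.6, 1.4, 6.9]
finger_gap: 13.4
```

```bash
python3 st2.py
```

```text
dot [325.5 150.1] 179 arm ang -0.0284 tool-arm 0.03 r 68.2
10.77 pos [ 528.3 -157.4   63. ] yaw 0.0016 F [-2.7  0.8  6.2] Mz -0.124 -0.118 gap 13.9
```

Emit:
arm_command(
  steps=[
    [0,[0,0,0],-0.02],
    [0,[0,0,0],-0.02],
  ],
)

```text
clock: 10.93
eef_pos: [528.3, -157.3, 63.0]
eef_rot: [3.141, -0.0, 0.041]
wrist_force: [-3.1, 0.0, 7.9]
finger_gap: 13.9
```

```bash
python3 st2.py
```

```text
dot [325.2 149.4] 156 arm ang 0.0132 tool-arm 0.0276 r 68.6
10.98 pos [ 528.3 -157.4   63. ] yaw 0.0408 F [-2.7  0.5  6.2] Mz -0.1 -0.077 gap 13.5
```

Emit:
arm_command(
  steps=[
    [0,[0,0,0],-0.02],
    [0,[0,0,0],-0.01],
  ],
)

```text
clock: 11.15
eef_pos: [528.3, -157.4, 63.0]
eef_rot: [3.141, -0.0, 0.071]
wrist_force: [-3.2, -0.0, 6.6]
finger_gap: 14.0
```

```bash
python3 st2.py
```

```text
dot [325.2 148.9] 132 arm ang 0.0435 tool-arm 0.0274 r 68.8
11.2 pos [ 528.3 -157.4   63. ] yaw 0.0709 F [-3.6  0.4  6.9] Mz -0.072 -0.094 gap 13.8
```

The arm now goes past its first stop (0.023), so that stop has shifted. Continuing carefully.

Emit:
arm_command(
  steps=[
    [0,[0,0,0],-0.02],
    [0,[0,0,0],-0.015],
  ],
)

```text
clock: 11.37
eef_pos: [528.3, -157.4, 63.0]
eef_rot: [3.141, -0.0, 0.106]
wrist_force: [-4.0, -0.4, 6.5]
finger_gap: 14.1
```

```bash
python3 st2.py
```

```text
dot [325.8 147.9] 100 arm ang 0.0749 tool-arm 0.0309 r 69.3
11.42 pos [ 528.2 -157.4   63. ] yaw 0.1058 F [-4.9  0.7  8. ] Mz -0.065 -0.068 gap 13.8
```

```bash
sed -i 's/(V>120)/(V>60)/; s/(S>150)&(V>60)/(S>130)\&(V>60)/' st2.py; python3 st2.py pics/w6.png
```

```text
dot [323.3 152.1] 279 arm ang 0.0931 tool-arm 0.0137 r 67.3
11.47 pos [ 528.2 -157.4   63. ] yaw 0.1068 F [-3.9  0.7  7.3] Mz -0.068 -0.051 gap 14.4
```

Emit:
arm_command(
  steps=[
    [0,[0,0,0],-0.02],
    [0,[0,0,0],-0.015],
  ],
)

```text
clock: 11.63
eef_pos: [528.2, -157.4, 63.0]
eef_rot: [3.141, -0.0, 0.141]
wrist_force: [-4.5, 1.0, 6.7]
finger_gap: 13.6
```

```bash
python3 st2.py
```

```text
dot [323.9 152.2] 276 arm ang 0.1225 tool-arm 0.0183 r 67.3
11.68 pos [ 528.2 -157.4   63. ] yaw 0.1408 F [-3.3 -0.3  7.1] Mz -0.078 -0.093 gap 13.9
```

Emit:
arm_command(
  steps=[
    [0,[0,0,0],-0.02],
    [0,[0,0,0],-0.015],
  ],
)

```text
clock: 11.85
eef_pos: [528.2, -157.4, 63.1]
eef_rot: [3.141, -0.0, 0.176]
wrist_force: [-4.3, 1.0, 8.4]
finger_gap: 14.0
```

```bash
python3 st2.py
```

```text
dot [323.8 152.2] 279 arm ang 0.1584 tool-arm 0.0173 r 67.3
11.9 pos [ 528.2 -157.4   63. ] yaw 0.1757 F [-4.3  1.   7.9] Mz -0.085 -0.087 gap 13.9
```

Emit:
arm_command(
  steps=[
    [0,[0,0,0],-0.02],
    [0,[0,0,0],-0.02],
  ],
)

```text
clock: 12.07
eef_pos: [528.2, -157.4, 63.1]
eef_rot: [3.141, 0.0, 0.216]
wrist_force: [-5.2, 1.0, 7.0]
finger_gap: 14.0
```

```bash
python3 st2.py
```

```text
dot [323.1 152.2] 281 arm ang 0.2037 tool-arm 0.012 r 67.3
12.12 pos [ 528.1 -157.4   63. ] yaw 0.2157 F [-5.1 -0.2  6. ] Mz -0.047 -0.018 gap 13.7
```

Emit:
arm_command(
  steps=[
    [0,[0,0,0],-0.02],
    [0,[0,0,0],-0.02],
  ],
)

```text
clock: 12.28
eef_pos: [528.1, -157.4, 63.0]
eef_rot: [3.141, 0.0, 0.256]
wrist_force: [-4.4, -0.1, 8.6]
finger_gap: 13.4
```

```bash
python3 st2.py
```

```text
dot [324.1 152.2] 279 arm ang 0.2371 tool-arm 0.0186 r 67.3
12.33 pos [ 528.1 -157.4   63. ] yaw 0.2557 F [-5.4  0.7  7.5] Mz -0.081 -0.051 gap 13.7
```

Emit:
arm_command(
  steps=[
    [0,[0,0,0],-0.02],
    [0,[0,0,0],-0.02],
  ],
)

```text
clock: 12.5
eef_pos: [528.1, -157.4, 63.0]
eef_rot: [3.142, 0.0, 0.296]
wrist_force: [-4.6, -0.0, 7.9]
finger_gap: 13.7
```

```bash
python3 st2.py
```

```text
dot [325.9 152.2] 279 arm ang 0.2644 tool-arm 0.0312 r 67.3
12.55 pos [ 528.1 -157.4   63. ] yaw 0.2956 F [-4.6  0.8  8.1] Mz -0.187 -0.157 gap 14.1
```

Binding. A little more, then hold.

Emit:
arm_command(
  steps=[
    [0,[0,0,0],-0.02],
    [0,[0,0,0],0],
  ],
)

```text
clock: 12.72
eef_pos: [528.1, -157.4, 63.0]
eef_rot: [3.142, 0.0, 0.316]
wrist_force: [-5.1, 0.4, 7.8]
finger_gap: 13.6
```

```bash
python3 st2.py
```

```text
dot [327.3 152.1] 279 arm ang 0.2754 tool-arm 0.0404 r 67.4
12.77 pos [ 528.1 -157.4   63. ] yaw 0.3158 F [-5.4  0.6  8. ] Mz -0.216 -0.231 gap 13.9
```

Emit:
arm_command(
  steps=[
    [0,[0,0,0],-0.01],
    [0,[0,0,0],0],
    [0,[0,0,0],0],
    [0,[0,0,0],0],
    [0,[0,0,0],0],
  ],
)

```text
clock: 13.18
eef_pos: [528.1, -157.4, 63.0]
eef_rot: [3.142, 0.0, 0.325]
wrist_force: [-5.0, -0.4, 8.0]
finger_gap: 14.1
```

```bash
python3 st2.py
```

```text
dot [328.  152.2] 280 arm ang 0.2795 tool-arm 0.0452 r 67.4
13.23 pos [ 528.1 -157.4   63. ] yaw 0.3247 F [-5.7  0.9  8.1] Mz -0.185 -0.169 gap 13.8
```

Emit:
arm_command(
  steps=[
    [0,[0,0,0],0.035],
    [0,[0,0,0],0.035],
    [0,[0,0,0],0.035],
    [0,[0,0,0],0.035],
    [0,[0,0,0],0.035],
  ],
)

```text
clock: 13.65
eef_pos: [528.2, -157.4, 63.0]
eef_rot: [3.141, -0.0, 0.148]
wrist_force: [-4.4, 0.5, 6.9]
finger_gap: 13.9
```

Emit:
arm_command(
  steps=[
    [0,[0,0,0],0.035],
    [0,[0,0,0],0.035],
    [0,[0,0,0],0.035],
    [0,[0,0,0],0.035],
    [0,[0,0,0],0.035],
  ],
)

```text
clock: 14.07
eef_pos: [528.4, -157.3, 63.0]
eef_rot: [3.141, -0.0, -0.027]
wrist_force: [-2.9, 1.1, 7.1]
finger_gap: 13.6
```

```bash
python3 st2.py
```

```text
dot [316.2 152.2] 281 arm ang 0.008 tool-arm -0.0346 r 67.3
14.12 pos [ 528.4 -157.3   63. ] yaw -0.0266 F [-3.7  0.8  6.2] Mz 0.069 0.033 gap 13.5
```

Emit:
arm_command(
  steps=[
    [0,[0,0,0],0.035],
    [0,[0,0,0],0.035],
    [0,[0,0,0],0.035],
    [0,[0,0,0],0.035],
    [0,[0,0,0],0.035],
  ],
)

```text
clock: 14.53
eef_pos: [528.5, -157.4, 63.1]
eef_rot: [3.141, -0.001, -0.202]
wrist_force: [-1.5, 0.8, 5.7]
finger_gap: 14.0
```

```bash
python3 st2.py
```

```text
dot [316.3 152.4] 279 arm ang -0.1694 tool-arm -0.0322 r 67.1
14.58 pos [ 528.5 -157.4   63. ] yaw -0.2016 F [-1.8  0.1  5.6] Mz 0.081 0.063 gap 13.7
```

Emit:
arm_command(
  steps=[
    [0,[0,0,0],0.03],
    [0,[0,0,0],0.03],
    [0,[0,0,0],0.03],
  ],
)

```text
clock: 14.83
eef_pos: [528.6, -157.4, 63.1]
eef_rot: [3.141, -0.001, -0.291]
wrist_force: [-0.6, 0.7, 4.3]
finger_gap: 13.8
```

```bash
python3 st2.py
```

```text
dot [316.5 152.3] 279 arm ang -0.2615 tool-arm -0.0298 r 67.2
14.88 pos [ 528.6 -157.4   63. ] yaw -0.2913 F [-1.8  1.2  4.8] Mz 0.069 0.063 gap 13.7
```

Emit:
arm_command(
  steps=[
    [0,[0,0,0],0.02],
    [0,[0,0,0],0.01],
  ],
)

```text
clock: 15.05
eef_pos: [528.6, -157.4, 63.0]
eef_rot: [3.141, -0.001, -0.321]
wrist_force: [-0.4, 0.1, 6.3]
finger_gap: 14.0
```

```bash
python3 st2.py
```

```text
dot [317.  152.3] 274 arm ang -0.2947 tool-arm -0.0262 r 67.1
15.1 pos [ 528.6 -157.4   63. ] yaw -0.3209 F [-0.9  0.2  5.1] Mz 0.108 0.063 gap 13.4
```

Past the old clockwise stop as well. Continuing.

Emit:
arm_command(
  steps=[
    [0,[0,0,0],0.02],
    [0,[0,0,0],0.015],
  ],
)

```text
clock: 15.27
eef_pos: [528.6, -157.4, 63.0]
eef_rot: [3.142, -0.001, -0.356]
wrist_force: [-0.7, -0.2, 5.2]
finger_gap: 13.9
```

```bash
python3 st2.py
```

```text
dot [316.9 152.4] 276 arm ang -0.3289 tool-arm -0.0269 r 67.1
15.32 pos [ 528.7 -157.4   63. ] yaw -0.3558 F [-0.5 -0.7  5.3] Mz 0.039 0.089 gap 13.7
```

Emit:
arm_command(
  steps=[
    [0,[0,0,0],0.02],
    [0,[0,0,0],0.015],
  ],
)

```text
clock: 15.48
eef_pos: [528.7, -157.4, 63.0]
eef_rot: [3.142, -0.001, -0.391]
wrist_force: [-0.9, 0.5, 5.1]
finger_gap: 14.0
```

```bash
python3 st2.py
```

```text
dot [316.9 152.4] 279 arm ang -0.3645 tool-arm -0.0262 r 67.1
15.53 pos [ 528.7 -157.4   63. ] yaw -0.3907 F [-0.4 -0.1  5.4] Mz 0.158 0.116 gap 13.7
```

Emit:
arm_command(
  steps=[
    [0,[0,0,0],0.02],
    [0,[0,0,0],0.015],
  ],
)

```text
clock: 15.7
eef_pos: [528.7, -157.5, 63.1]
eef_rot: [-3.142, -0.001, -0.426]
wrist_force: [-0.3, -0.4, 5.3]
finger_gap: 14.0
```

```bash
python3 st2.py
```

```text
dot [317.  152.3] 279 arm ang -0.4009 tool-arm -0.0248 r 67.1
15.75 pos [ 528.7 -157.4   63.1] yaw -0.4257 F [ 0.3 -0.8  6.2] Mz 0.106 0.058 gap 13.7
```

Emit:
arm_command(
  steps=[
    [0,[0,0,0],0.02],
    [0,[0,0,0],0.015],
  ],
)

```text
clock: 15.92
eef_pos: [528.7, -157.5, 63.0]
eef_rot: [-3.142, -0.002, -0.461]
wrist_force: [0.8, -0.1, 5.3]
finger_gap: 13.8
```

```bash
python3 st2.py
```

```text
dot [317.  152.3] 278 arm ang -0.436 tool-arm -0.0248 r 67.1
15.97 pos [ 528.7 -157.5   63. ] yaw -0.4607 F [0.6 0.1 5.2] Mz 0.053 0.056 gap 13.8
```

Emit:
arm_command(
  steps=[
    [0,[0,0,0],0.02],
    [0,[0,0,0],0.02],
  ],
)

```text
clock: 16.13
eef_pos: [528.8, -157.5, 63.1]
eef_rot: [-3.141, -0.002, -0.501]
wrist_force: [1.3, 0.1, 5.7]
finger_gap: 13.8
```

```bash
python3 st2.py
```

```text
dot [316.9 152.3] 277 arm ang -0.4759 tool-arm -0.0248 r 67.1
16.18 pos [ 528.7 -157.5   63. ] yaw -0.5007 F [ 0.3 -0.1  4.9] Mz 0.104 0.043 gap 13.8
```

Emit:
arm_command(
  steps=[
    [0,[0,0,0],0.02],
    [0,[0,0,0],0.02],
  ],
)

```text
clock: 16.35
eef_pos: [528.8, -157.5, 63.1]
eef_rot: [-3.141, -0.002, -0.541]
wrist_force: [0.7, -0.6, 4.9]
finger_gap: 14.0
```

```bash
python3 st2.py
```

```text
dot [317.8 152.3] 276 arm ang -0.5228 tool-arm -0.0181 r 67.1
16.4 pos [ 528.8 -157.5   63. ] yaw -0.5409 F [-0.3 -1.2  5.9] Mz 0.055 0.002 gap 14.2
```

Emit:
arm_command(
  steps=[
    [0,[0,0,0],0.02],
    [0,[0,0,0],0.02],
  ],
)

```text
clock: 16.57
eef_pos: [528.8, -157.5, 63.1]
eef_rot: [-3.141, -0.002, -0.581]
wrist_force: [0.6, 0.2, 5.1]
finger_gap: 14.0
```

```bash
python3 st2.py
```

```text
dot [316.8 152.4] 277 arm ang -0.5561 tool-arm -0.0248 r 67.1
16.62 pos [ 528.8 -157.6   63.1] yaw -0.5809 F [ 0.3 -0.9  5. ] Mz 0.107 0.115 gap 13.5
```

Emit:
arm_command(
  steps=[
    [0,[0,0,0],0.02],
    [0,[0,0,0],0.015],
  ],
)

```text
clock: 16.78
eef_pos: [528.8, -157.5, 63.1]
eef_rot: [-3.141, -0.002, -0.616]
wrist_force: [1.3, 0.4, 7.1]
finger_gap: 13.7
```

```bash
python3 st2.py
```

```text
dot [314.  152.6] 278 arm ang -0.5709 tool-arm -0.0447 r 67.1
16.83 pos [ 528.8 -157.5   63.1] yaw -0.6156 F [ 0.9 -0.9  6. ] Mz 0.166 0.108 gap 13.9
```

Binding at about stem -0.44. A little more, then hold.

Emit:
arm_command(
  steps=[
    [0,[0,0,0],0.02],
    [0,[0,0,0],0],
  ],
)

```text
clock: 17.0
eef_pos: [528.8, -157.5, 63.1]
eef_rot: [-3.141, -0.002, -0.636]
wrist_force: [1.8, -0.2, 5.4]
finger_gap: 14.2
```

```bash
python3 st2.py
```

```text
dot [312.6 152.8] 278 arm ang -0.5803 tool-arm -0.0553 r 67.0
17.05 pos [ 528.8 -157.5   63.1] yaw -0.6357 F [ 0.8 -0.5  5.9] Mz 0.2 0.221 gap 14.0
```

Emit:
arm_command(
  steps=[
    [0,[0,0,0],0.006],
    [0,[0,0,0],0],
    [0,[0,0,0],0],
    [0,[0,0,0],0],
    [0,[0,0,0],0],
  ],
)

```text
clock: 17.47
eef_pos: [528.8, -157.5, 63.1]
eef_rot: [-3.141, -0.002, -0.64]
wrist_force: [0.9, -0.2, 6.2]
finger_gap: 14.0
```

```bash
python3 st2.py
```

```text
dot [312.1 152.7] 276 arm ang -0.5819 tool-arm -0.0586 r 67.1
17.52 pos [ 528.8 -157.5   63.1] yaw -0.6405 F [ 1.5 -1.   4.6] Mz 0.235 0.267 gap 13.9
```

Emit:
arm_command(
  steps=[
    [0,[0,0,0],-0.035],
    [0,[0,0,0],-0.035],
    [0,[0,0,0],-0.035],
    [0,[0,0,0],-0.035],
    [0,[0,0,0],-0.035],
  ],
)

```text
clock: 17.93
eef_pos: [528.7, -157.4, 63.1]
eef_rot: [-3.141, -0.001, -0.464]
wrist_force: [0.1, -0.0, 6.3]
finger_gap: 14.1
```

Emit:
arm_command(
  steps=[
    [0,[0,0,0],-0.035],
    [0,[0,0,0],-0.035],
    [0,[0,0,0],-0.035],
    [0,[0,0,0],-0.035],
    [0,[0,0,0],-0.035],
  ],
)

```text
clock: 18.35
eef_pos: [528.5, -157.4, 63.1]
eef_rot: [3.142, -0.001, -0.289]
wrist_force: [-1.4, 0.7, 7.1]
finger_gap: 13.8
```

Emit:
arm_command(
  steps=[
    [0,[0,0,0],-0.035],
    [0,[0,0,0],-0.035],
    [0,[0,0,0],-0.035],
    [0,[0,0,0],-0.035],
    [0,[0,0,0],-0.035],
  ],
)

```text
clock: 18.77
eef_pos: [528.4, -157.3, 63.0]
eef_rot: [3.141, -0.0, -0.114]
wrist_force: [-2.9, 0.9, 8.7]
finger_gap: 13.7
```

Emit:
arm_command(
  steps=[
    [0,[0,0,0],-0.035],
    [0,[0,0,0],-0.035],
    [0,[0,0,0],-0.035],
    [0,[0,0,0],-0.035],
    [0,[0,0,0],-0.035],
  ],
)

```text
clock: 19.18
eef_pos: [528.2, -157.3, 63.1]
eef_rot: [3.141, -0.0, 0.061]
wrist_force: [-4.0, 0.6, 8.8]
finger_gap: 13.5
```

```bash
python3 st2.py
```

```text
dot [323.6 152.2] 280 arm ang 0.0449 tool-arm 0.0159 r 67.2
19.23 pos [ 528.2 -157.3   63. ] yaw 0.0608 F [-4.2 -0.4  9. ] Mz -0.086 -0.012 gap 14.1
```

Emit:
arm_command(
  steps=[
    [0,[0,0,0],-0.035],
    [0,[0,0,0],-0.035],
    [0,[0,0,0],-0.035],
    [0,[0,0,0],-0.035],
  ],
)

```text
clock: 19.57
eef_pos: [528.1, -157.4, 63.0]
eef_rot: [3.142, 0.0, 0.201]
wrist_force: [-5.8, 1.4, 9.5]
finger_gap: 14.2
```

```bash
python3 st2.py
```

```text
dot [323.7 152.2] 280 arm ang 0.1855 tool-arm 0.0153 r 67.3
19.62 pos [ 528.1 -157.4   63. ] yaw 0.2008 F [-4.6  0.2 10. ] Mz -0.085 0.03 gap 13.6
```

Emit:
arm_command(
  steps=[
    [0,[0,0,0],-0.025],
    [0,[0,0,0],-0.025],
  ],
)

```text
clock: 19.78
eef_pos: [528.1, -157.4, 63.0]
eef_rot: [3.142, 0.0, 0.25]
wrist_force: [-4.6, 0.4, 10.6]
finger_gap: 13.8
```

```bash
python3 st2.py
```

```text
dot [323.3 152.1] 279 arm ang 0.2383 tool-arm 0.0119 r 67.4
19.83 pos [ 528.1 -157.3   63. ] yaw 0.2502 F [-5.5  0.7 10.1] Mz -0.075 -0.075 gap 13.4
```

Emit:
arm_command(
  steps=[
    [0,[0,0,0],-0.02],
    [0,[0,0,0],-0.02],
  ],
)

```text
clock: 20.0
eef_pos: [528.0, -157.4, 63.0]
eef_rot: [3.142, 0.0, 0.29]
wrist_force: [-5.7, -0.1, 10.5]
finger_gap: 13.8
```

```bash
python3 st2.py
```

```text
dot [323.2 152.2] 279 arm ang 0.2789 tool-arm 0.0111 r 67.4
20.05 pos [ 528.  -157.4   63. ] yaw 0.29 F [-4.7  0.5 11.1] Mz -0.051 -0.049 gap 13.8
```

Emit:
arm_command(
  steps=[
    [0,[0,0,0],-0.02],
    [0,[0,0,0],-0.02],
  ],
)

```text
clock: 20.22
eef_pos: [528.0, -157.4, 63.0]
eef_rot: [-3.142, 0.001, 0.33]
wrist_force: [-4.7, -0.6, 9.8]
finger_gap: 14.2
```

```bash
python3 st2.py
```

```text
dot [323.2 152.2] 281 arm ang 0.3193 tool-arm 0.0106 r 67.4
20.27 pos [ 528.  -157.4   63. ] yaw 0.33 F [-6.1  0.   9.6] Mz -0.093 -0.051 gap 13.9
```

Emit:
arm_command(
  steps=[
    [0,[0,0,0],-0.02],
    [0,[0,0,0],-0.02],
  ],
)

```text
clock: 20.43
eef_pos: [528.0, -157.4, 63.0]
eef_rot: [-3.142, 0.001, 0.37]
wrist_force: [-5.7, -0.1, 11.4]
finger_gap: 14.1
```

```bash
python3 st2.py
```

```text
dot [323.1 152.1] 282 arm ang 0.3603 tool-arm 0.0096 r 67.4
20.48 pos [ 527.9 -157.4   63. ] yaw 0.37 F [-6.3  1.4 10.8] Mz -0.054 -0.057 gap 14.0
```

Emit:
arm_command(
  steps=[
    [0,[0,0,0],-0.025],
    [0,[0,0,0],-0.025],
    [0,[0,0,0],-0.025],
  ],
)

```text
clock: 20.73
eef_pos: [527.9, -157.4, 63.0]
eef_rot: [-3.141, 0.001, 0.445]
wrist_force: [-6.2, 1.2, 10.5]
finger_gap: 13.6
```

```bash
python3 st2.py
```

```text
dot [323.3 152.1] 281 arm ang 0.4349 tool-arm 0.0104 r 67.5
20.78 pos [ 527.9 -157.4   63. ] yaw 0.4453 F [-6.4  0.9  9.6] Mz -0.041 -0.055 gap 13.7
```

Emit:
arm_command(
  steps=[
    [0,[0,0,0],-0.035],
    [0,[0,0,0],-0.035],
    [0,[0,0,0],-0.035],
    [0,[0,0,0],-0.035],
    [0,[0,0,0],-0.035],
  ],
)

```text
clock: 21.2
eef_pos: [527.8, -157.5, 63.0]
eef_rot: [-3.141, 0.001, 0.621]
wrist_force: [-7.8, -1.3, 12.0]
finger_gap: 13.7
```

```bash
python3 st2.py
```

```text
dot [323.4 152. ] 277 arm ang 0.6107 tool-arm 0.0101 r 67.6
21.25 pos [ 527.8 -157.5   63. ] yaw 0.6208 F [-7.5 -0.3 11.9] Mz -0.094 -0.094 gap 14.1
```

Emit:
arm_command(
  steps=[
    [0,[0,0,0],-0.035],
    [0,[0,0,0],-0.035],
    [0,[0,0,0],-0.035],
    [0,[0,0,0],-0.035],
    [0,[0,0,0],-0.035],
  ],
)

```text
clock: 21.67
eef_pos: [527.7, -157.6, 63.0]
eef_rot: [-3.141, 0.001, 0.796]
wrist_force: [-8.7, -2.2, 12.8]
finger_gap: 14.0
```

Emit:
arm_command(
  steps=[
    [0,[0,0,0],-0.035],
    [0,[0,0,0],-0.035],
    [0,[0,0,0],-0.035],
    [0,[0,0,0],-0.035],
    [0,[0,0,0],-0.035],
  ],
)

```text
clock: 22.08
eef_pos: [527.6, -157.7, 63.0]
eef_rot: [-3.141, 0.001, 0.971]
wrist_force: [-9.2, -2.6, 12.6]
finger_gap: 13.5
```

```bash
python3 st2.py
```

```text
dot [323.3 151.9] 275 arm ang 0.9625 tool-arm 0.0083 r 67.9
22.13 pos [ 527.6 -157.7   63. ] yaw 0.9708 F [-8.2 -3.  11.2] Mz -0.101 -0.069 gap 13.6
```

Emit:
arm_command(
  steps=[
    [0,[0,0,0],-0.03],
    [0,[0,0,0],-0.03],
    [0,[0,0,0],-0.02],
  ],
)

```text
clock: 22.38
eef_pos: [527.5, -157.8, 63.0]
eef_rot: [-3.141, 0.001, 1.051]
wrist_force: [-9.4, -2.2, 12.5]
finger_gap: 13.9
```

```bash
python3 st2.py pics/w7.png
```

```text
dot [322.9 151.8] 276 arm ang 1.0451 tool-arm 0.0056 r 68.0
22.43 pos [ 527.5 -157.8   63. ] yaw 1.0507 F [-8.4 -3.2 12.3] Mz -0.106 -0.007 gap 13.6
```

View pics/w7.png

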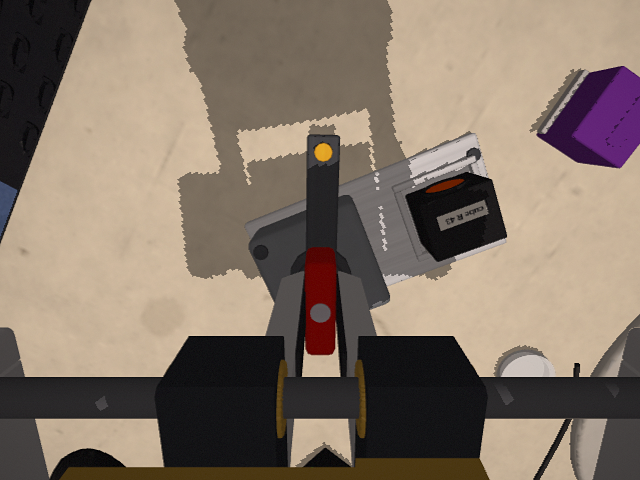

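The clamp arm is at stem of about 1.18 and clear of the cube; its tip dot is at (323,152), and the cube at (455,215) still sits in its pocket with its orange window at (445,185). I relieve the torque, release and lift.

Emit:
arm_command(
  steps=[
    [0,[0,0,0],0.015],
    [0.6,[0,0,0],0],
    [0.6,[0,0,0],0],
    [0.6,[0,0,0],0],
    [0.6,[0,0,0],0],
  ],
)

```text
clock: 22.85
eef_pos: [528.1, -157.3, 62.2]
eef_rot: [-3.141, 0.0, 1.034]
wrist_force: [-0.2, 0.6, -0.5]
finger_gap: 37.0
```

```bash
python3 st2.py
```

```text
dot [318.2 151.3] 284 arm ang 1.0505 tool-arm -0.0163 r 68.0
22.9 pos [ 528.  -157.2   62.2] yaw 1.0341 F [-0.3 -0.3 -0.8] Mz -0.004 -0.037 gap 41.1
```

Emit:
arm_command(
  steps=[
    [0.7,[0,0,-3],0],
    [0.7,[0,0,-3.5],0],
    [0.7,[0,0,-3.5],0.1],
    [0.7,[0,0,0],0.12],
    [0.7,[0,0,0],0.12],
  ],
)

```text
clock: 23.32
eef_pos: [528.9, -157.5, 164.4]
eef_rot: [3.139, -0.002, 0.688]
wrist_force: [-1.2, 0.1, -1.8]
finger_gap: 65.9
```

```bash
python3 st2.py pics/w8.png
```

```text
dot [287.  147.4] 121 arm ang 1.0502 tool-arm -0.3618 r 68.2
23.37 pos [ 528.4 -157.3  163.2] yaw 0.6884 F [-1.  -0.  -1.3] Mz 0.051 -0.044 gap 66.1
```

View pics/w8.png

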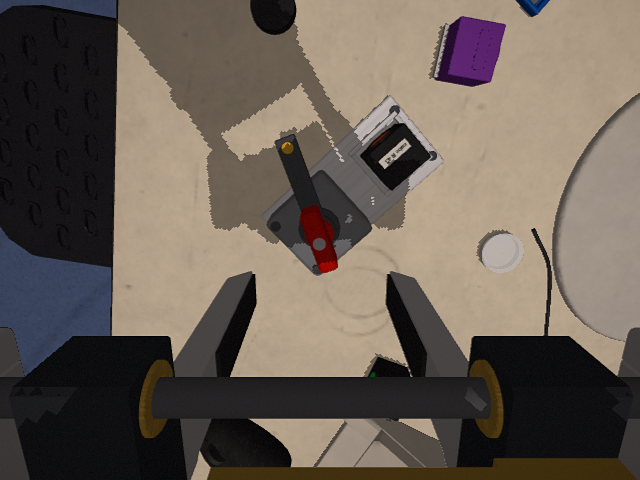

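Emit:
arm_command(
  steps=[
    [0.9,[0,0,-2],0.12],
    [0.9,[0,0,-2],0.12],
    [0.9,[0,0,0],0.12],
    [0.9,[0,0,0],0.12],
    [0.9,[0,0,0],0.12],
  ],
)

```text
clock: 23.78
eef_pos: [528.1, -157.3, 202.2]
eef_rot: [-3.141, 0.001, 0.091]
wrist_force: [-0.5, 0.2, -1.1]
finger_gap: 84.6
```

Emit:
arm_command(
  steps=[
    [0.9,[0,0,0],0.12],
    [0.9,[0,0,0],0.102],
    [0.9,[-0.2,-3.6,0],0],
    [0.9,[-0.2,-3.6,0],0],
    [0.9,[-0.2,-3.6,0],0],
  ],
)

```text
clock: 24.2
eef_pos: [535.7, -48.4, 201.8]
eef_rot: [3.142, 0.001, -0.126]
wrist_force: [0.8, 0.9, -0.0]
finger_gap: 84.3
```

Emit:
arm_command(
  steps=[
    [0.9,[0,0,0],0],
    [0.9,[0,0,0],0],
  ],
)

```text
clock: 24.37
eef_pos: [536.0, -48.0, 202.1]
eef_rot: [3.142, 0.001, -0.123]
wrist_force: [0.5, -0.8, 0.6]
finger_gap: 84.5
```

```bash
python3 - <<'E'
from h import *
s=manip.read_state(); p,d=manip.camera('wrist'); t=p[:,:,::-1].copy();cv2.imwrite('pics/w9.png',t); pose=(s['eef_pos'],s['eef_rot']);print(*pose)
np.save('pics/w9.npy',[*pose[0],*pose[1]])
E
```

```text
[535.99306997 -47.97649437 202.05255746] [ 3.14153559e+00  7.71770168e-04 -1.22626471e-01]
```

View pics/w9.png

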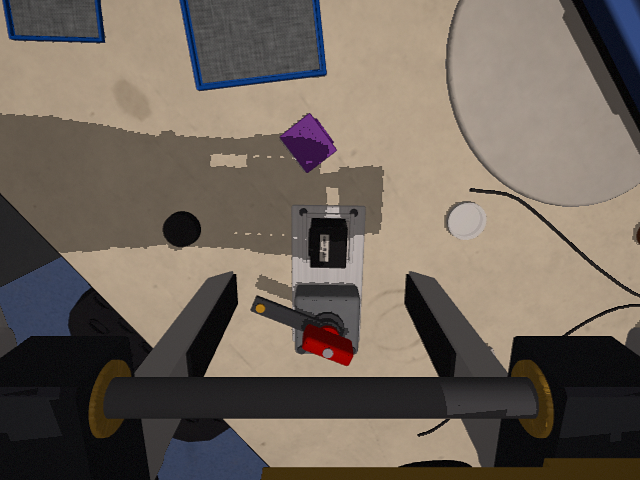

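```bash
python3 - <<'E'
from h import *
t=cv2.imread('pics/w9.png'); v=np.load('pics/w9.npy'); pose=(v[:3],v[3:])
a=cv2.resize(t[195:290,280:380],None,fx=6,fy=6,interpolation=2); cv2.imwrite('pics/w9c.png',a)
g=t.max(axis=2); m=g<60; m[:205]=0;m[280:]=0;m[:,:295]=0;m[:,365:]=0
for x in blob(t,m,100): 
    print(x); b=cv2.boxPoints(x[2])
    for z in (45,): print(z,[ray('wrist',*q,z,pose=pose).round(1).tolist() for q in b])
E
```

```text
(np.int32(1617), array([328.1, 241.6]), ((327.5, 242.5), (49.0, 39.0), 90.0))
45 [[524.2, -46.6, 45.0], [559.0, -50.9, 45.0], [554.1, -97.5, 45.0], [518.1, -93.1, 45.0]]
```

View pics/w9c.png

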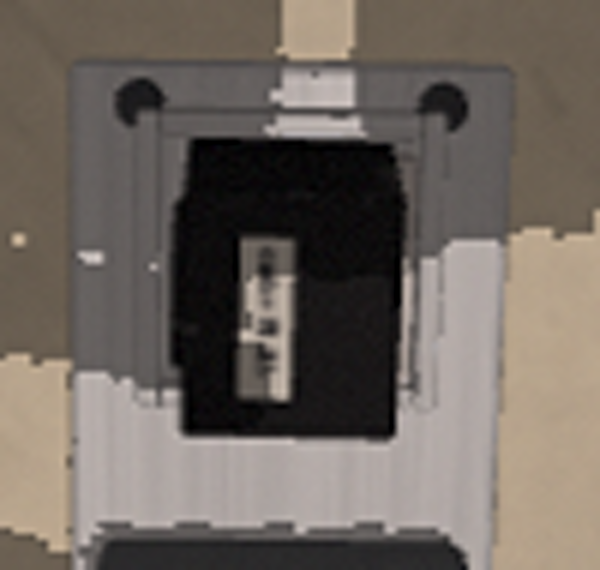

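```bash
python3 - <<'E'
from h import *
v=np.load('pics/w9.npy'); pose=(v[:3],v[3:])
pts=[ray('wrist',*q,45,pose=pose) for q in ((310,228),(347,228),(346,267.5),(310.5,267.5))]
print(np.round(pts,1)); c=np.mean(pts,axis=0); print(c, [np.linalg.norm(pts[i]-pts[(i+1)%4]).round(1) for i in range(4)])
y=v[5]; d=c-v[:3]; print('tool x',d[0]*np.cos(y)+d[1]*np.sin(y),'tool y',d[0]*np.sin(y)-d[1]*np.cos(y))
T=manip.calibration('top')
E
```

```text
[[524.8 -56.1  45. ]
 [558.1 -60.2  45. ]
 [553.2 -97.9  45. ]
 [520.3 -93.9  45. ]]
[539.08799279 -77.00360052  45.        ] [np.float64(33.5), np.float64(38.0), np.float64(33.1), np.float64(38.1)]
tool x 6.622259853288071 tool y 28.43056653041695
```

Emit:
arm_command(
  steps=[
    [0.9,[0.66,2.86,0],0.01],
    [0.9,[0,0,4],0],
    [0.9,[0,0,4],0],
    [0.9,[0,0,4],0],
    [0.9,[0,0,3],0],
  ],
)

```text
clock: 24.83
eef_pos: [537.5, -79.9, 49.2]
eef_rot: [-3.142, 0.003, -0.138]
wrist_force: [-0.1, -0.9, 0.3]
finger_gap: 84.6
```

Emit:
arm_command(
  steps=[
    [0.9,[0,0,1.5],0],
    [0.9,[0,0,1.5],0],
    [0.7,[0,0,0.3],0],
    [0.7,[0,0,0],0],
  ],
)

```text
clock: 25.17
eef_pos: [538.3, -79.5, 18.6]
eef_rot: [-3.142, 0.002, -0.138]
wrist_force: [0.8, 0.6, 0.2]
finger_gap: 74.6
```

```bash
python3 st.py; python3 - <<'E'
from h import *
p,d=manip.camera('wrist'); t=p[:,:,::-1].copy();cv2.imwrite('pics/w10.png',t)
E
```

```text
25.17 [538.3 -79.5  18.6] yaw -0.1383 F [0.8 0.6 0.2] M [-0.095  0.106  0.022] gap 74.6 j6 -0.0755 eff6 -0.03
```

View pics/w10.png

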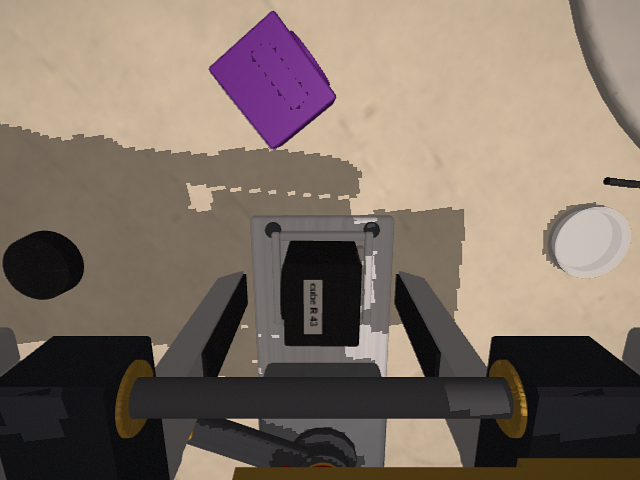

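Emit:
arm_command(
  steps=[
    [0,[0.03,-0.28,0],0],
    [0,[0,0,0],0],
    [0,[0,0,0],0],
    [0,[0,0,0],0],
    [0,[0,0,0],0],
  ],
  force=22,
)

```text
clock: 25.63
eef_pos: [539.8, -75.9, 19.8]
eef_rot: [3.142, -0.001, -0.138]
wrist_force: [1.0, 0.3, 0.6]
finger_gap: 37.3
```

Emit:
arm_command(
  steps=[
    [0,[0,0,0],0],
    [0,[0,0,0],0],
    [0,[0,0,0],0],
  ],
)

```text
clock: 25.88
eef_pos: [539.8, -75.9, 19.7]
eef_rot: [3.142, -0.0, -0.138]
wrist_force: [-1.0, 0.4, 5.2]
finger_gap: 33.8
```

```bash
python3 st.py
```

```text
25.88 [539.8 -75.9  19.7] yaw -0.138 F [-1.   0.4  5.2] M [-0.007  0.353 -0.003] gap 33.8 j6 -0.0689 eff6 -0.002
```

Emit:
arm_command(
  steps=[
    [0,[0,0,-0.5],0],
    [0,[0,0,-1],0],
    [0,[0,0,-1],0],
  ],
)

```text
clock: 26.13
eef_pos: [539.5, -75.9, 45.2]
eef_rot: [-3.142, 0.001, -0.138]
wrist_force: [0.6, 0.5, -1.5]
finger_gap: 33.8
```

Emit:
arm_command(
  steps=[
    [0,[0,0,-1.5],0],
    [0,[0,0,-2],0],
    [0,[0,0,-2],0],
    [0,[0,0,-1.5],0],
    [0,[0,0,0],0],
  ],
)

```text
clock: 26.55
eef_pos: [541.1, -76.1, 118.4]
eef_rot: [3.141, -0.006, -0.138]
wrist_force: [0.2, 0.5, -0.3]
finger_gap: 34.0
```

```bash
python3 st.py; python3 - <<'E'
from h import *
p,d=manip.camera('wrist'); t=p[:,:,::-1].copy();cv2.imwrite('pics/w11.png',t)
p,d=manip.camera('scene'); t=p[:,:,::-1].copy();cv2.imwrite('pics/s11.png',cv2.resize(t[150:350,200:440],None,fx=3,fy=3))
E
```

```text
26.55 [541.1 -76.1 118.4] yaw -0.1379 F [ 0.2  0.5 -0.3] M [-0.004  0.074 -0.011] gap 34.0 j6 -0.0689 eff6 -0.003
```

View pics/w11.png

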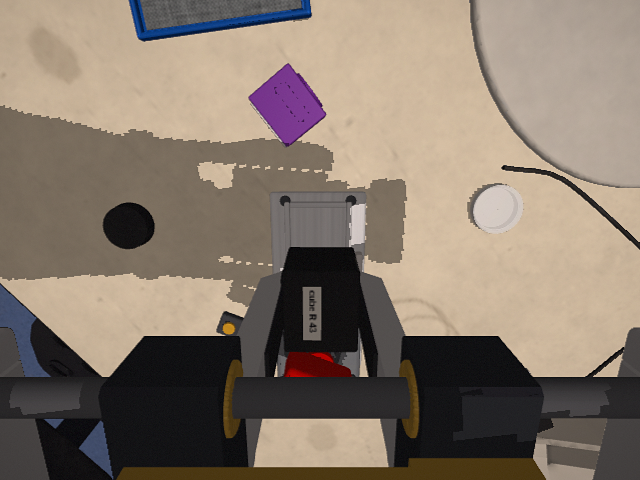

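View pics/s11.png

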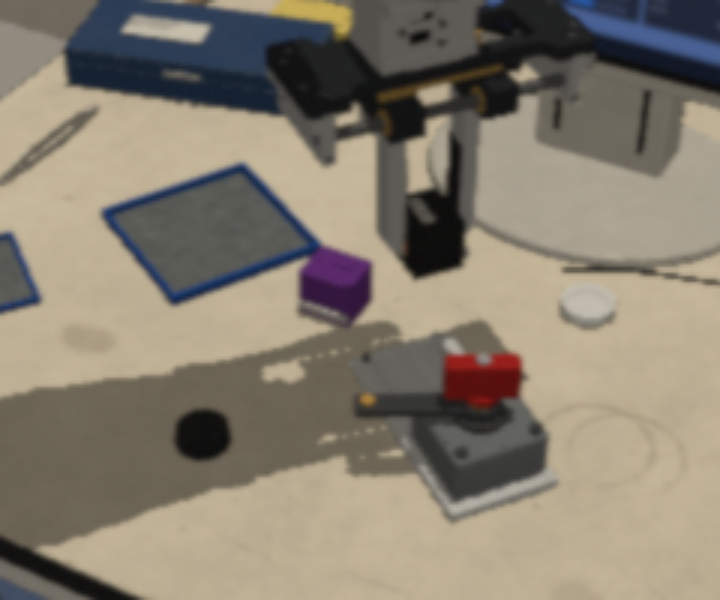

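The cube is held upright. Before traversing, I check clearance to the monitor with the saved top depth image and refine the tray centre.

```bash
python3 - <<'E'
from h import *
d=np.load('pics/top0d.npy'); c=manip.calibration('top')
v,u=np.mgrid[:480,:640]; X=np.stack([(u-c['cx'])/c['fx']*d,(v-c['cy'])/c['fy']*d,d],-1)
W=(X-c['t'])@c['R']; ok=(d>0)
for lo,hi in((0,100),(100,250),(250,400),(400,700)):
  for ya,yb in((-100,0),(0,100),(100,200),(200,300)):
    k=ok&(W[...,1]>ya)&(W[...,1]<yb)&(W[...,2]>max(lo,12))&(W[...,2]<hi)&(W[...,0]>350)&(W[...,0]<900)
    if k.sum(): print((lo,hi),(ya,yb),k.sum(),'min x',np.percentile(W[k][:,0],1).round(0))
# tray via edges
t=cv2.imread('pics/top0.png'); H,S,V=cv2.split(cv2.cvtColor(t,cv2.COLOR_BGR2HSV))
m=(H>100)&(H<130)&(S>110); m[:205]=0;m[285:]=0;m[:,:195]=0;m[:,280:]=0
for x in blob(t,m)[:2]: print(x,ray('top',*x[2][0],9))
E
```

```text
(0, 100) (-100, 0) 768 min x 382.0
(0, 100) (0, 100) 515 min x 509.0
(0, 100) (100, 200) 32 min x 437.0
(0, 100) (200, 300) 719 min x 566.0
(100, 250) (-100, 0) 2055 min x 740.0
(100, 250) (0, 100) 2082 min x 682.0
(100, 250) (100, 200) 2106 min x 624.0
(100, 250) (200, 300) 2126 min x 566.0
(250, 400) (-100, 0) 3703 min x 742.0
(250, 400) (0, 100) 4479 min x 684.0
(250, 400) (100, 200) 4541 min x 627.0
(250, 400) (200, 300) 4909 min x 569.0
(400, 700) (-100, 0) 264 min x 743.0
(400, 700) (0, 100) 4176 min x 687.0
(400, 700) (100, 200) 9838 min x 630.0
(400, 700) (200, 300) 8758 min x 572.0
(np.int32(615), array([236.5, 246.1]), ((237.0, 244.5), (59.0, 62.0), 90.0)) [494.2197584  135.33787544   9.        ]
```

The monitor clears the gripper by about 60 mm at the tray. I aim at (484,128), a little towards the robot.

Emit:
arm_command(
  steps=[
    [0,[-0.6,-1.4,0],0],
    [0,[-1.2,-2.8,0],0],
    [0,[-1.2,-2.8,0],0],
    [0,[-1.2,-2.8,0],0],
    [0,[-1.2,-2.8,0],0],
  ],
)

```text
clock: 27.07
eef_pos: [502.3, 57.5, 113.2]
eef_rot: [3.141, 0.002, -0.138]
wrist_force: [0.2, 0.2, 0.6]
finger_gap: 34.0
```

Emit:
arm_command(
  steps=[
    [0,[-1.2,-2.8,0],0],
    [0,[-1.2,-2.8,0],0],
    [0,[-0.6,-1.2,0],0],
    [0,[0,0,0],0],
    [0,[0,0,0],0],
  ],
)

```text
clock: 27.48
eef_pos: [482.7, 128.0, 113.6]
eef_rot: [3.141, 0.001, -0.137]
wrist_force: [0.0, -0.7, -1.1]
finger_gap: 33.4
```

```bash
python3 st.py; python3 - <<'E'
from h import *
s=manip.read_state();pose=(s['eef_pos'],s['eef_rot'])
p,d=manip.camera('wrist'); t=p[:,:,::-1].copy();cv2.imwrite('pics/w12.png',t)
np.save('pics/w12.npy',[*pose[0],*pose[1]])
E
```

```text
27.48 [482.7 128.  113.6] yaw -0.1366 F [ 0.  -0.7 -1.1] M [-0.106  0.073 -0.064] gap 33.4 j6 0.3226 eff6 0.229
```

View pics/w12.png

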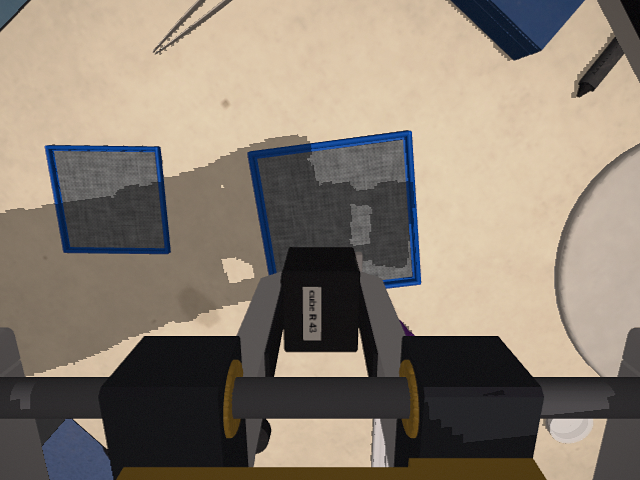

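```bash
python3 - <<'E'
from h import *
v=np.load('pics/w12.npy'); pose=(v[:3],v[3:])
P=np.array([ray('wrist',*q,9,pose=pose) for q in ((248,153),(411,131),(420,284))]); print(P.round(1),'centre',(P[0]+P[2])/2,np.linalg.norm(P[0]-P[1]),np.linalg.norm(P[2]-P[1]))
E
```

```text
[[438.3 195.1   9. ]
 [556.5 194.4   9. ]
 [554.9  75.9   9. ]] centre [496.61331848 135.52245303   9.        ] 118.18078196929547 118.53759355732407
```

Both views agree on the tray centre, about (495.5,135.5). The cube is 13 and 7 mm off it, well inside tolerance. Lowering.

Emit:
arm_command(
  steps=[
    [0,[0.4,-0.3,2],0],
    [0,[0,0,2.5],0],
    [0,[0,0,2.5],0],
    [0,[0,0,1.5],0],
    [0,[0,0,0.7],0],
  ],
)

```text
clock: 27.95
eef_pos: [486.6, 128.9, 20.0]
eef_rot: [3.14, 0.003, -0.14]
wrist_force: [0.7, -0.0, -0.9]
finger_gap: 34.0
```

Emit:
arm_command(
  steps=[
    [0,[0,0,0.2],0],
    [0,[0,0,0],0],
  ],
)

```text
clock: 28.12
eef_pos: [487.8, 129.7, 20.5]
eef_rot: [3.141, 0.0, -0.139]
wrist_force: [0.2, 0.1, -0.5]
finger_gap: 33.9
```

```bash
python3 st.py
```

```text
28.12 [487.8 129.7  20.5] yaw -0.1389 F [ 0.2  0.1 -0.5] M [-0.038  0.068  0.001] gap 33.9 j6 0.3262 eff6 -0.01
```

Emit:
arm_command(
  steps=[
    [0,[0,0,0.2],0],
    [0,[0,0,0.15],0],
    [0,[0,0,0.1],0],
    [0,[0,0,0],0],
  ],
)

```text
clock: 28.45
eef_pos: [487.7, 130.3, 16.2]
eef_rot: [-3.141, -0.001, -0.138]
wrist_force: [-0.5, 0.8, -1.3]
finger_gap: 33.7
```

```bash
python3 st.py
```

```text
28.45 [487.7 130.3  16.2] yaw -0.1379 F [-0.5  0.8 -1.3] M [-0.064  0.063  0.015] gap 33.7 j6 0.3265 eff6 -0.001
```

Emit:
arm_command(
  steps=[
    [0,[0,0,0.08],0],
    [0,[0,0,0.05],0],
    [0,[0,0,0],0],
  ],
)

```text
clock: 28.7
eef_pos: [487.6, 130.3, 14.7]
eef_rot: [-3.142, -0.0, -0.138]
wrist_force: [0.1, 0.3, -1.4]
finger_gap: 34.1
```

```bash
python3 st.py
```

```text
28.7 [487.6 130.3  14.7] yaw -0.1379 F [ 0.1  0.3 -1.4] M [-0.047  0.116 -0.008] gap 34.1 j6 0.3265 eff6 -0.0
```

Emit:
arm_command(
  steps=[
    [0,[0,0,0.06],0],
    [0,[0,0,0],0],
  ],
)

```text
clock: 28.87
eef_pos: [487.6, 130.3, 14.7]
eef_rot: [-3.142, -0.0, -0.138]
wrist_force: [-4.5, -0.2, 8.6]
finger_gap: 33.9
```

```bash
python3 st.py
```

```text
28.87 [487.6 130.3  14.7] yaw -0.1379 F [-4.5 -0.2  8.6] M [-0.267  0.891  0.018] gap 33.9 j6 0.3265 eff6 -0.001
```

Contact with the floor at TCP z 14.7, as predicted. Releasing.

Emit:
arm_command(
  steps=[
    [0.42,[0,0,0],0],
    [0.6,[0,0,0],0],
    [0.6,[0,0,0],0],
    [0.6,[0,0,0],0],
    [0.6,[0,0,0],0],
  ],
)

```text
clock: 29.28
eef_pos: [487.5, 130.3, 14.0]
eef_rot: [3.142, 0.0, -0.138]
wrist_force: [-0.4, 0.0, 0.3]
finger_gap: 56.1
```

```bash
python3 st.py
```

```text
29.28 [487.5 130.3  14. ] yaw -0.138 F [-0.4  0.   0.3] M [-0.053  0.032 -0.042] gap 56.1 j6 0.3265 eff6 -0.0
```

Emit:
arm_command(
  steps=[
    [0.65,[0,0,-1],0],
    [0.65,[0,0,-3],0],
    [0.65,[0,0,-3],0],
    [0.65,[0,0,-3],0],
    [0.65,[0,0,-2],0],
  ],
)

```text
clock: 29.7
eef_pos: [488.0, 130.4, 137.6]
eef_rot: [-3.141, -0.003, -0.138]
wrist_force: [0.3, -0.5, 0.5]
finger_gap: 61.3
```

Emit:
arm_command(
  steps=[
    [0.65,[-2,-4,0],0],
    [0.65,[0,-3.5,0],0],
    [0.65,[0,-2,0],0],
    [0.65,[0,0,0],0],
  ],
)

```text
clock: 30.03
eef_pos: [481.7, 227.3, 135.0]
eef_rot: [-3.141, -0.001, -0.135]
wrist_force: [0.3, -0.7, 0.2]
finger_gap: 61.1
```

```bash
python3 - <<'E'
from h import *
s=manip.read_state();pose=(s['eef_pos'],s['eef_rot']);print(s['clock'],pose)
for n in('wrist','top','scene'):
    p,d=manip.camera(n); t=p[:,:,::-1].copy();cv2.imwrite(f'pics/f_{n}.png',t)
E
```

```text
30.0333 (array([481.69681722, 227.25499137, 134.95161107]), array([-3.14060863e+00, -8.80521076e-04, -1.35264742e-01]))
```

View pics/f_wrist.png

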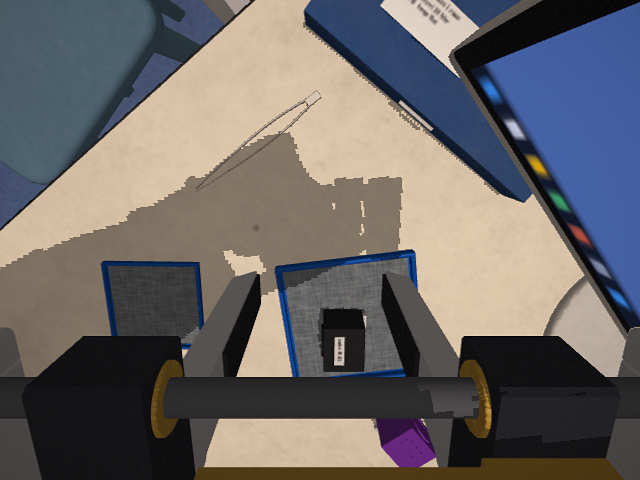

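View pics/f_scene.png

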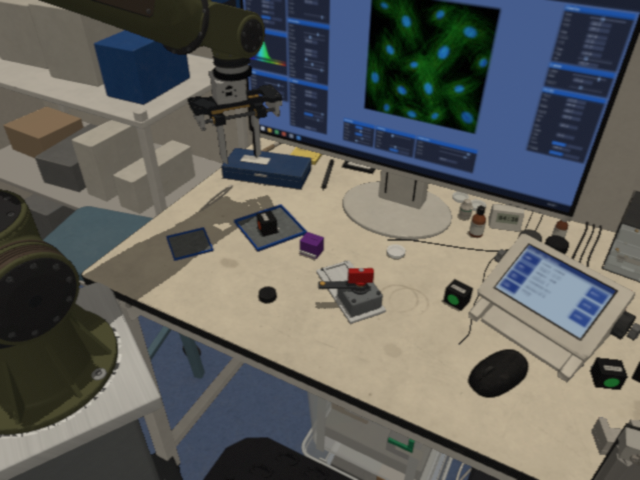

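View pics/f_top.png

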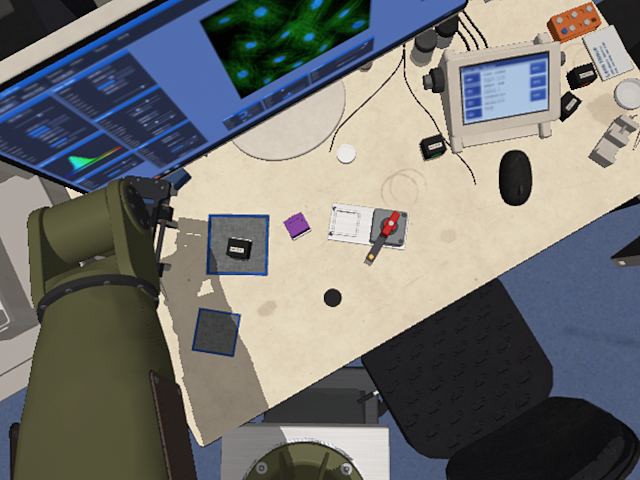

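The cube stands flat in the large tray at (240,248) in the top view. The clamp arm is open, with its tip at (370,258). The dish, cap, green and purple cubes are at the same pixels as at the start, and the wrist force is about zero. Handing in.

```bash
python3 -c "
from cell import manip; print(manip.sign_off())"; python3 st.py
```

```text
the job is handed in; nothing more can be done
None
the job is handed in; nothing more can be done
```

I freed the clamp, opened it and set the orange-window cube down in the large blue tray. The job was handed in at about 30 s on the clock; `sign_off` reported no verdict.

**Freeing the handle:** I made two full rocks, anticlockwise first, holding about 0.2 N m at each stop for at least 0.3 s. By my estimate the wind-up peaked at about 0.055 rad, well under the 0.10 limit. The handle then turned free to a stem angle of about 1.18 rad.

**Moving the cube:** I lifted it out and lowered it until it touched the tray floor at the predicted height. I released it about 8 mm and 5 mm from the tray centre along the two sides, then backed away.

**Last checks:**
- The cube stands upright in the tray and the clamp is open.
- The dish, cap, green cube and purple cube are at the same pixels as at the start.
- The wrist force was about zero.

**Disagreements:**
- The fingers closed on the cube at 34 mm instead of the stated 39–40 mm. The camera also measured its top at about 33 x 38 mm, and the grip held.
- The first camera readings of the wind-up were biased high by about 0.015 rad because the arm's marker dot was partly in shadow. I corrected the colour mask, and the moment readings agreed.
- The sideways force at the handle reached about 9 N late in the opening turn. It came from a small axis offset and was harmless.

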